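# Lay out raw biscuits on the cold slab and cover them

### The arm

A 6-joint arm with a two-finger parallel gripper is mounted at the origin on a cart in front of the work surface, level with it; the furniture and walls round the work are solid. World frame = base frame: x ahead of the robot, y to its left, z up, the work surface at z = 0. Lengths are in mm, angles in rad, forces in N, time in s.
With the tool pointing down it reaches from about 275 to 750 mm from the base axis. Payload 10.2 kg.
Tool frame: the origin (TCP) lies between the finger pads; the fingertips stand 17 mm ahead of it and the grasp point (between the pads) lies 2 mm behind it (tips_ahead is the distance from the TCP to the fingertips, in mm); z points along the fingers, y is the line along which they close (so a half turn about z gives the same grasp; the last joint's range is limited). The gripper opens to 85 mm and grips with 20 to 120 N. Pads are 22 mm wide; open, the fingers measure 114 mm over their backs; the gripper's body (76 mm by 85 mm) begins 54 mm behind the grasp point. The pads swing forward as they close: fully open they stand 13 mm farther back than shut.
Start: joints at [1.123, 0.313, 1.498, -0, 1.331, -0.223], TCP at [117.041, 511.794, 248.294] pointing down, gripper open.
Joint ranges: [-2.94, 2.94], [-0.97, 2.17], [0.19, 2.56], [-1.23, 4.37], [0.02, 3.11], [-2.88, 2.88]. Speed limits (rad/s): [2.39, 2.39, 3.01, 3.14, 3.14, 3.14].

### API

Orientations are given as a unit quaternion [w, x, y, z].
In Python, from rig import sense, capture, finish_job, boxes_of, tips_ahead gives the robot as it stands.
- The arm moves only by the tool drive_tool, never from a script. Its argument "commands" is text: rows parted by semicolons, each of 7 numbers parted by spaces: the shift along the world's x, y, z in units of 0.1 m (1.0 is 0.1 m), then the turn, a rotation vector about the world's x, y, z in units of pi/4 rad (1.0 is pi/4 rad), then the opening in per cent of the stroke, from 0 (shut) to 100 (fully open). A call has 1 to 20 rows; each row shifts and turns the commanded pose from where the row before left it; what a row does not reach is not made up. A row lasts 1/12 s, in which the tool goes at most 41.7 mm and 7.16 degrees, less where a joint would pass 70% of its speed; a pose out of reach is approached as far as the arm can. A call with a number of a shift or a turn outside -1 to 1 is refused whole. A call with a gripper value outside its range is refused whole. The fingers move at their own pace and stop on an object; "force" is the grip in N (left out, the last holds). Time passes only in rows, so rows that do not move let the fingers close. It gives the time, the measured TCP pose, the force, the opening and the grip force at its end, in the units of the state.
- sense(): the state, without advancing time (a new reading comes with each control period).
- capture(name): name is "scene" or "top" or "wrist"; returns a dict with "pixels" (400x640x3 uint8, blue, green, red), "fov_y" (degrees; the focal length in pixels is half the picture's height over the tangent of half this angle, whatever the lens; pixels are square), "cx", "cy" (the principal point, pixels), "position" and "attitude" of the camera in the world; the wrist camera has in their place "tool_from_camera" (4x4, takes a point from camera to tool coordinates, whose origin is the TCP and whose axes are the flange's). Camera axes: x right, y down, z forward; pixel columns grow to the right and rows downward; lengths in mm; the calibration is good to about 2 mm. A picture is of the moment at which its call begins: read the wrist's pose just before it. There is no depth.
- finish_job(): hands the job in; it is judged then, once.
Trained networks look in a picture, given as the dict that the camera call returned (one of the last four; its "shot" number tells which), for a name from the list of things; names that differ only in an ending like _2 or _b are one class to them, and where a whole thing is asked for, a point or a joint stands for the part that bears it (a point fixed in the world has none). Each returns a list of dicts, best first, with "confidence" (0 to 1); they miss things now and then, are a little off and sometimes report something else, mostly with a low value. They report only what shows in the picture. A call takes as long as a camera call. They do not tell look-alikes from the thing itself.
- boxes_of(picture, name): "position" ([column, row] in pixels, amid what is visible of it).
The state is a dict: "time_s": time; "joints": joint angles; "dq": joint speeds; "tau": joint torques, N m; "eef_pos": TCP position; "ee_rot": TCP orientation; "force": force on the tool from outside, world axes, zero at the start; "wrist_torque": the same for the moment, N m; "grip_width": opening from 0.0 (shut) to 1.0 (fully open); "grip_force": force on a finger pad.
Only numpy, scipy, OpenCV 4.12 (cv2) and the standard library are available. Lean on these libraries where they do the work, as an engineer would, in place of code of your own. Each camera call takes 0.05 s, during which the arm holds its last target. There are 200 camera calls.

### The job

Put the round and the star cutter that stand on the marble slab away in the wooden box, and lay every raw biscuit that lies on the bare tablecloth left of the slab (not those on baking paper farther back) flat on the slab, one on each ring mark, pinching the soft dough only lightly (never more than about 8 N of grip). When all of them lie there, lift the blue cover up and off its hook and set it squarely over the biscuits, its rim flat on the slab all round. Leave the jars and everything else alone.

Things in the scene. Friction and masses are not known exactly. Their poses are not given: they have to be found in the camera images.
- biscuit_a_mid (a point): raw biscuit of chilled dough, tan disc 66 mm long (its x, along a small tab), 56 mm wide (its y), 7 mm thick, flat on the table left of the slab, 22 g; one of the four may be absent. Point: its centre, half-way up (3.5 mm). Soft: at most 30 N from the fingers, both summed, shocks included (a 5 N pinch counts 10 N); a 3 to 8 N pinch across the width carries it
- biscuit_b_mid (a point): raw biscuit of chilled dough, tan disc 63 mm long (its x, along a small tab), 58 mm wide (its y), 7 mm thick, flat on the table left of the slab, 22 g; one of the four may be absent. Point: its centre, half-way up (3.5 mm). Soft: at most 30 N from the fingers, both summed, shocks included (a 5 N pinch counts 10 N); a 3 to 8 N pinch across the width carries it
- biscuit_c_mid (a point): raw biscuit of chilled dough, tan disc 66 mm long (its x, along a small tab), 59 mm wide (its y), 7 mm thick, flat on the table left of the slab, 22 g; one of the four may be absent. Point: its centre, half-way up (3.5 mm). Soft: at most 30 N from the fingers, both summed, shocks included (a 5 N pinch counts 10 N); a 3 to 8 N pinch across the width carries it
- biscuit_d_mid (a point): raw biscuit of chilled dough, tan disc 70 mm long (its x, along a small tab), 60 mm wide (its y), 7 mm thick, flat on the table left of the slab, 22 g; one of the four may be absent. Point: its centre, half-way up (3.5 mm). Soft: at most 30 N from the fingers, both summed, shocks included (a 5 N pinch counts 10 N); a 3 to 8 N pinch across the width carries it
- slab: cold marble slab, 240 (x) by 250 (y) by 15 mm thick, fixed, lying flat on the table; origin at the centre of its underside, its top 15 mm above; four dark rings 48 mm across on its top mark the places for biscuits
- mark_0 (a point): centre of a ring on the slab's top face, at x = 40 mm, y = 46 mm in the slab's frame; axes as the slab's
- mark_1 (a point): centre of a ring on the slab's top face, at x = 40 mm, y = -46 mm in the slab's frame; axes as the slab's
- mark_2 (a point): centre of a ring on the slab's top face, at x = -40 mm, y = 46 mm in the slab's frame; axes as the slab's
- mark_3 (a point): centre of a ring on the slab's top face, at x = -40 mm, y = -46 mm in the slab's frame; axes as the slab's
- cutter_box: shallow open wooden box, 140 by 140 mm outside, walls 6 mm thick, 35 mm high, floor 6 mm thick, fixed on the table; origin at the centre of its underside
- ring_cutter_mid (a point): round steel biscuit cutter, a ring 52 mm in diameter, 26 mm high, open at top and bottom, 20 g, standing on the slab; the point is its centre, half-way up (13 mm)
- star_cutter_mid (a point): five-pointed star-shaped steel biscuit cutter, 57 mm (x) by 55 mm (y), 22 mm high, 20 g, standing on the slab; the point is its centre, half-way up (11 mm); grasp across x, over the two points that lie 9 mm towards its +y
- stand: utensil stand, fixed: a steel hook on a wooden foot. Origin on the table, right below the hook's seat. The hook's level 8 mm rod runs along the stand's x axis, its top 130 mm above the table, from the post at x = +145 mm out to x = -36 mm, where its end turns up 12 mm above the rod; that open end points along the stand's -x
- cover: square blue plastic cover, 200 by 200 mm outside, walls 4 mm thick, open below, 250 g, hanging level on the hook with its rim 45 mm above the table; origin at the centre of the rim plane (underside), z up; the roof's top is 49 mm above the rim. Two handle posts at y = +-18 mm (28 mm clear between) carry a grip block; the hook's rod passes between them along x
- cover_grip (a point): centre of the cover's black grip block, 20 (x) by 44 (y) by 38 mm high, 106 mm above the rim; grasp from above across y. Rod under the block, 36 mm from roof to block. To free it: raise 15 to 25 mm, shift 150 mm along the stand's -x, only then lift on, as the rod lies over the roof
- red_jar_mid (a point): bystander: red sprinkle jar with a white lid, 44 mm in diameter, 70 mm high, standing on the table; the point is half-way up
- yellow_jar_mid (a point): bystander: yellow sprinkle jar with a white lid, 44 mm in diameter, 70 mm high, standing on the table; the point is half-way up
Things that resemble listed ones, but are neither listed nor needed, are in the scene too. Leave any grey look-alike of the part that bears biscuit_a_mid alone.

How it is judged:
By the outcome, as a careful person would: the job done as asked, in the order asked, and still so for the second after the job is handed in, with the robot touching nothing.
Of biscuit_a, biscuit_b, biscuit_c, biscuit_d only 3 to 4 are there at a start; the rules pass over those that are not, and their reading is None.
At some moment in a run one of biscuit_a, biscuit_b, biscuit_c, biscuit_d, ring_cutter, star_cutter may be knocked a few centimetres aside while the robot is not near it.
It also fails if it takes over 210 s, if anything falls off the work surface, if the arm or the gripper's body presses on something with over 40 N, if the wrist force passes 120 N, or if a joint passes its speed limit or range.

## Working session

There is one attempt and no reset: what is moved stays moved. The work goes in short steps, Python scripts to look and compute and a tool call to move; the robot and the scene stay as the last step left them, time stands still between calls to the robot, and variables do not carry over. Pictures are saved under pics/ and viewed, at most 14 in all, crops included, and the job is handed in when it is done.

Besides the shell and the picture viewer there is one more tool, called as name(argument=value, ...), one argument or row to a line, values as JSON. drive_tool: Moves the arm, as the interface text tells. Shifts and turns lie within -1 to 1; 1 stands for 0.1 m of shift or pi/4 rad of turn. Its arguments: {"type":"object","properties":{"commands":{"type":"string"},"force":{"type":"number"}},"required":["commands"]}

```bash
mkdir -p pics; ls; cat > h.py <<'E'
import numpy as np, cv2
from scipy.spatial.transform import Rotation as R
from rig import sense, capture, finish_job, boxes_of, tips_ahead
def rot(q): return R.from_quat([q[1],q[2],q[3],q[0]]).as_matrix()
def pose(p,s=None):
    if 'position' in p:
        a=np.array(p['attitude'],float)
        return (a if a.shape==(3,3) else rot(a)), np.array(p['position'],float)
    T=np.array(p['tool_from_camera']); A=rot(s['ee_rot'])
    return A@T[:3,:3], A@T[:3,3]+np.array(s['eef_pos'])
def foc(p): return 200/np.tan(np.radians(p['fov_y'])/2)
def ray(p,uv,s=None):
    Rm,t=pose(p,s); f=foc(p)
    d=Rm@np.array([(uv[0]-p['cx'])/f,(uv[1]-p['cy'])/f,1]); return t,d
def at_z(p,uv,z,s=None):
    t,d=ray(p,uv,s); return t+d*(z-t[2])/d[2]
def proj(p,X,s=None):
    Rm,t=pose(p,s); c=Rm.T@(np.array(X,float)-t); return c[:2]/c[2]*foc(p)+[p['cx'],p['cy']]
def tri(rays):
    A=np.zeros((3,3));b=np.zeros(3)
    for t,d in rays:
        d=d/np.linalg.norm(d);P=np.eye(3)-np.outer(d,d);A+=P;b+=P@t
    return np.linalg.solve(A,b)
E
python3 - <<'E'
from h import *
print(sense()); print(tips_ahead)
for n in ['scene','top','wrist']:
    s=sense();p=capture(n); cv2.imwrite(f'pics/{n}0.png',p['pixels'])
    print(n,{k:v for k,v in p.items() if k!='pixels'})
    for o in ['biscuit_a_mid','slab','cutter_box','ring_cutter_mid','star_cutter_mid','stand','cover','cover_grip','red_jar_mid','yellow_jar_mid']:
        print(o,[(np.round(d['position']).astype(int).tolist(),round(d['confidence'],2)) for d in boxes_of(p,o)])
E
```

```text
pics
{'time_s': 0.0, 'joints': array([ 1.12263963e+00,  3.13437141e-01,  1.49844660e+00,  1.22284154e-05,
        1.33103484e+00, -2.23425536e-01]), 'dq': array([-0.00037394, -0.00153882, -0.00032345, -0.00128169,  0.00104878,
        0.00135314]), 'tau': array([ 4.01034722e-04, -4.12276375e+01, -2.59736878e+01, -2.37507993e-04,
        4.29557695e-03,  3.76646631e-05]), 'eef_pos': array([116.90559468, 511.56503298, 247.7380701 ]), 'ee_rot': array([-2.24063853e-04,  1.12130698e-01,  9.93693246e-01, -6.23980004e-04]), 'force': array([ 0.46377538, -0.26215828, -0.15902237]), 'wrist_torque': array([ 0.04813257,  0.05713841, -0.00520998]), 'grip_force': 0.0, 'grip_width': 1.0011784616648018}
17.0
scene {'fov_y': 49.74074293072147, 'cx': 322.40077081182903, 'cy': 199.22356463995877, 'position': array([   8.73160168, -811.01963449,  842.83929145]), 'attitude': array([-0.43683129,  0.86019646, -0.22994129,  0.12793547]), 'shot': 1}
biscuit_a_mid [([292, 200], 0.56)]
slab [([311, 250], 0.63)]
cutter_box [([330, 186], 0.63)]
ring_cutter_mid []
star_cutter_mid [([300, 229], 0.66)]
stand [([458
[... 857 characters left out ...]
r_mid [([189, 177], 0.78)]
yellow_jar_mid [([364, 174], 0.64), ([337, 245], 0.59)]
wrist {'fov_y': 71.21095112423497, 'cx': 320.3938217169609, 'cy': 201.23443426818935, 'tool_from_camera': array([[-6.46483123e-04, -9.59112732e-01, -2.83023584e-01,
         7.26728389e+01],
       [ 9.99999559e-01, -8.12886363e-04,  4.70514931e-04,
        -5.04393551e-01],
       [-6.81342873e-04, -2.83023155e-01,  9.59112835e-01,
        -1.24930406e+02],
       [ 0.00000000e+00,  0.00000000e+00,  0.00000000e+00,
         1.00000000e+00]]), 'shot': 3}
biscuit_a_mid []
slab [([11, 390], 0.62)]
cutter_box []
ring_cutter_mid []
star_cutter_mid []
stand []
cover []
cover_grip []
red_jar_mid []
yellow_jar_mid []
```

View pics/top0.png

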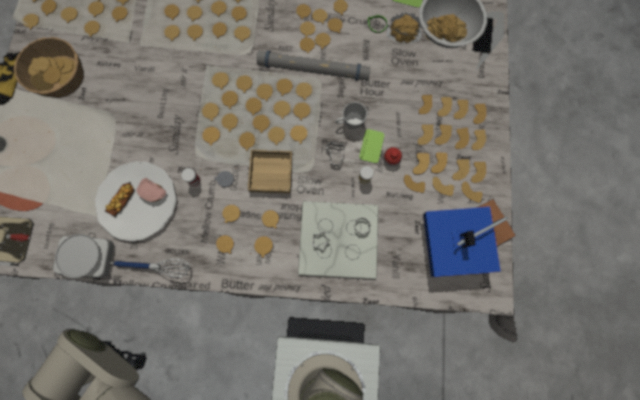

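View pics/scene0.png

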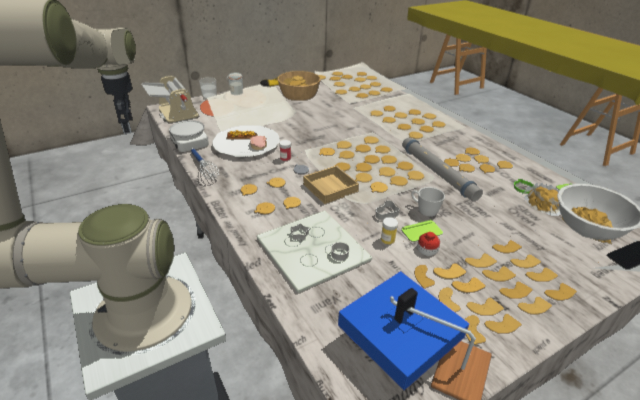

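View pics/wrist0.png

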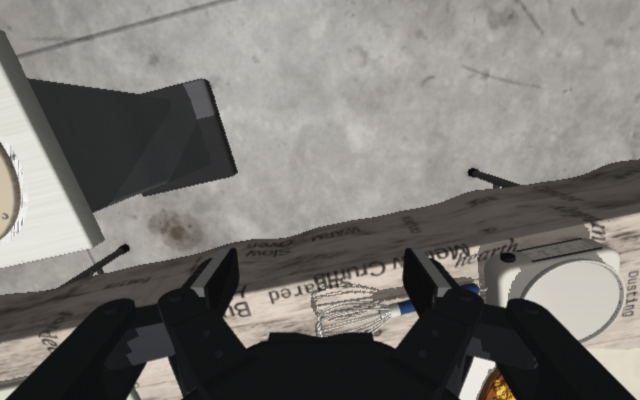

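The top view shows:
- Four tan biscuits on bare cloth, at (231,213), (271,218), (225,244) and (263,245).
- A grey look-alike at (225,179).
- The slab at (338,240), with the star cutter at (321,241) and the ring cutter at (363,227).
- The box at (271,171), the cover at (462,242), and stray cutters and a mug behind the slab at (337,152) and (355,115).

The wrist camera does not see the work yet.

```bash
python3 - <<'E'
from h import *
p=capture('top');q=capture('scene')
r=lambda v:np.round(v).astype(int).tolist()
for n,uv,z in [('b1',(231,213),7),('b2',(271,218),7),('b3',(225,244),7),('b4',(263,245),7),('grey',(225,179),7),('box',(271,171),35),('star',(321,241),37),('ring',(363,227),41),('grip',(467,239),170),
 ('s1',(303,202),15),('s2',(378,205),15),('s3',(376,278),15),('s4',(299,275),15),('c1',(424,211),94),('c2',(490,207),94),('c3',(499,271),94),('c4',(432,277),94),('hookend',(460,240),130),('hookpost',(506,219),130)]:
    X=at_z(p,uv,z); print(n,r(X),'scene px',r(proj(q,X)))
print(tri([ray(p,(467,239)),ray(q,(405,305))]))
E
```

```text
b1 [527, 351, 7] scene px [277, 180]
b2 [521, 218, 7] scene px [293, 201]
b3 [424, 358, 7] scene px [249, 188]
b4 [430, 235, 7] scene px [266, 206]
grey [641, 386, 7] scene px [301, 168]
box [673, 230, 35] scene px [331, 179]
star [454, 48, 37] scene px [299, 229]
ring [508, -82, 41] scene px [339, 248]
grip [476, -368, 170] scene px [401, 288]
s1 [581, 117, 15] scene px [324, 210]
s2 [590, -130, 15] scene px [372, 256]
s3 [353, -134, 15] scene px [298, 288]
s4 [344, 110, 15] scene px [256, 235]
c1 [564, -262, 94] scene px [398, 268]
c2 [592, -466, 94] scene px [469, 323]
c3 [398, -490, 94] scene px [405, 373]
c4 [365, -290, 94] scene px [335, 308]
hookend [477, -361, 130] scene px [398, 299]
hookpost [551, -498, 130] scene px [470, 331]
[ 481.26062497 -381.73715921  129.39029859]
```

drive_tool(
  commands="0.4 -0.4 0.2 0 0 0 100;0.4 -0.4 0.2 0 0 0 100;0.4 -0.4 0.2 0 0 0 100;0.4 -0.4 0.2 0 0 0 100;0.4 -0.3 0.2 0 0 0 100;0.4 -0.3 0 0 0 0 100;0 0 0 0 0 0 100;0 0 0 0 0 0 100;0 0 0 0 0 0 100",
)

```text
time_s: 2.5
eef_pos: [292.1, 352.6, 319.2]
ee_rot: [-0.0, 0.112, 0.994, 0.0]
force: [-0.6, -0.1, -0.2]
grip_width: 1.001
grip_force: 0.0
```

drive_tool(
  commands="0.4 -0.3 0.2 0 0 0 100;0.4 -0.3 0.2 0 0 0 100;0.4 0 0 0 0 0 100;0 0 0 0 0 0 100;0 0 0 0 0 0 100;0 0 0 0 0 0 100",
)

```text
time_s: 3.0
eef_pos: [393.2, 307.0, 349.9]
ee_rot: [-0.001, 0.111, 0.994, -0.0]
force: [0.4, -0.1, 0.1]
grip_width: 1.001
grip_force: 0.0
```

```bash
cat >> h.py <<'E'
def tan_mask(img):
    h=cv2.cvtColor(img,cv2.COLOR_BGR2HSV)
    m=cv2.inRange(h,(8,110,110),(25,255,255))
    return cv2.morphologyEx(m,cv2.MORPH_OPEN,np.ones((5,5)))
def biscuits(p,s,amin=800,z=7):
    """contours on plane z -> centre, axes, long dir via tab"""
    out=[]
    cs,_=cv2.findContours(tan_mask(p['pixels']),cv2.RETR_EXTERNAL,cv2.CHAIN_APPROX_NONE)
    for c in cs:
        if cv2.contourArea(c)<amin: continue
        P=np.array([at_z(p,uv,z,s)[:2] for uv in c[:,0,:]]).astype(np.float32)
        # body circle/ellipse centre and farthest point (tab)
        m=cv2.moments(P.reshape(-1,1,2)); g=np.array([m['m10'],m['m01']])/m['m00']
        d=P-g; k=np.argmax((d**2).sum(1)); a=np.degrees(np.arctan2(d[k,1],d[k,0]))
        u=np.array([np.cos(np.radians(a)),np.sin(np.radians(a))]); v=np.array([-u[1],u[0]])
        L=(P@u);W=(P@v)
        cen=u*(L.max()+L.min())/2+v*(W.max()+W.min())/2
        out.append((cen.round(1),g.round(1),round(a,1),(round(float(np.ptp(L)),1),round(float(np.ptp(W)),1)),c[:,0].mean(0).round()))
    return out
E
python3 - <<'E'
from h import *
s=sense();p=capture('wrist');cv2.imwrite('pics/w1.png',p['pixels'])
print(s['eef_pos'])
for b in biscuits(p,s): print(b)
print(boxes_of(p,'biscuit_a_mid'),boxes_of(p,'star_cutter_mid'))
E
```

```text
[393.17129502 307.03279053 349.8936159 ]
(array([671. , 239.7]), array([674. , 237.8]), np.float64(-125.2), (158.8, 140.0), array([317., 309.]))
(array([427.1, 234.7]), array([428.5, 235.1]), np.float64(-171.4), (61.9, 58.9), array([285., 192.]))
[{'position': [292.7, 240.0], 'confidence': 0.76}, {'position': [390.8, 278.0], 'confidence': 0.6}] [{'position': [183.5, 238.2], 'confidence': 0.82}]
```

View pics/w1.png

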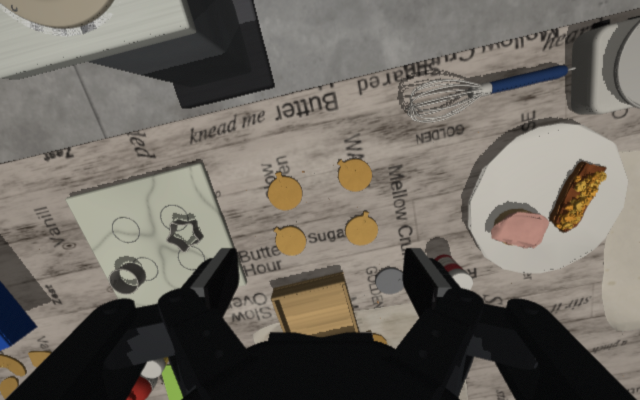

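The wrist view shows the four biscuits at (285,192), (355,174), (290,240) and (361,229). The slab is at left, with the star at (185,230) and the ring at (128,273). The box is at (315,305) and the grey disc at (389,279).

drive_tool(
  commands="0 -0.4 0 0 0 0 100;0 -0.4 0 0 0 0 100;0 -0.4 0 0 0 0 100;0 -0.4 0 0 0 0 100;0 -0.4 0 0 0 0 100;0 -0.4 -0.1 0 0 0 100;0 -0.4 -0.2 0 0 0 100;0 0 0 0 0 0 100;0 0 0 0 0 0 100;0 0 0 0 0 0 100",
)

```text
time_s: 3.98
eef_pos: [394.2, 29.5, 322.1]
ee_rot: [0.0, 0.112, 0.994, 0.0]
force: [0.1, 0.1, 0.6]
grip_width: 0.998
grip_force: 0.0
```

```bash
python3 - <<'E'
from h import *
s=sense();p=capture('wrist');cv2.imwrite('pics/w2.png',p['pixels'])
print(s['eef_pos'],s['ee_rot'])
for o in ['slab','ring_cutter_mid','star_cutter_mid','cover_grip','cutter_box']: print(o,[(d['position'],d['confidence']) for d in boxes_of(p,o)])
E
```

```text
[394.15036103  29.53228495 322.14600829] [4.69056218e-04 1.11865261e-01 9.93723265e-01 1.24970328e-04]
slab [([309.5, 204.7], 0.92)]
ring_cutter_mid [([265.1, 264.5], 0.6)]
star_cutter_mid [([349.9, 215.6], 0.69), ([297.0, 323.1], 0.67), ([64.7, 276.9], 0.52), ([615.8, 245.2], 0.47)]
cover_grip [([62.0, 275.4], 0.7)]
cutter_box [([486.2, 274.0], 0.64), ([309.0, 209.6], 0.35)]
```

View pics/w2.png

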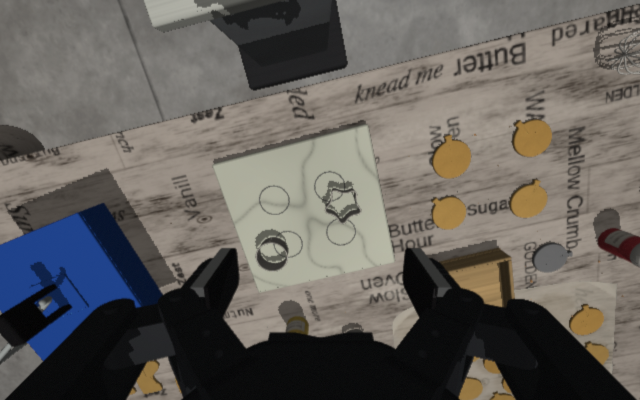

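The slab fills (215-395, 125-292). The star is at (343,200), the ring at (270,250), and the ring marks are at (274,200), (330,185), (341,232) and (289,243). The biscuits sit at right. Next I rectify the slab view to measure it.

```bash
cat >> h.py <<'E'
def rectify(p,s,z,x0,x1,y0,y1,sc=2.0):
    """top-down view: image up=+x, left=+y"""
    src=np.float32([proj(p,(x,y,z),s) for x,y in [(x1,y1),(x1,y0),(x0,y0),(x0,y1)]])
    W,H=int((y1-y0)*sc),int((x1-x0)*sc)
    return cv2.warpPerspective(p['pixels'],cv2.getPerspectiveTransform(src,np.float32([(0,0),(W,0),(W,H),(0,H)])),(W,H),flags=cv2.INTER_CUBIC)
E
python3 - <<'E'
from h import *
s=sense();p=capture('wrist')
for b in biscuits(p,s,300): print(b)
t=capture('top')
for nm,pp,ss in [('w',p,s),('t',t,None)]:
    im=rectify(pp,ss,15,300,640,-180,180); 
    h=cv2.cvtColor(im,cv2.COLOR_BGR2HSV); g=im.astype(int)
    m=((g[...,1]-g[...,2]>3)&(g[...,1]>120)).astype(np.uint8)*255
    m=cv2.morphologyEx(cv2.morphologyEx(m,cv2.MORPH_CLOSE,np.ones((15,15))),cv2.MORPH_OPEN,np.ones((41,41)))
    c=max(cv2.findContours(m,0,1)[0],key=cv2.contourArea); r=cv2.minAreaRect(c)
    print(nm,'slab ctr',640-r[0][1]/2,180-r[0][0]/2,'size',np.array(r[1])/2,r[2])
    print([(640-b/2,180-a/2) for a,b in cv2.boxPoints(r)])
im=rectify(p,s,37,380,560,-130,110,3); im2=rectify(p,s,15,380,560,-130,110,3)
cv2.imwrite('pics/r1.png',im)
E
```

```text
(array([909.4, 224.9]), array([911.6, 227.3]), np.float64(-167.6), (57.0, 50.0), array([470., 390.]))
(array([ 736.7, -400.2]), array([ 738.1, -406.1]), np.float64(143.2), (85.3, 46.1), array([149., 378.]))
(array([789.4, 452.7]), array([792.5, 453.4]), np.float64(-169.6), (65.1, 59.7), array([587., 321.]))
(array([664.2, 271. ]), array([661.4, 264.5]), np.float64(29.7), (120.8, 74.3), array([481., 282.]))
(array([516.7, 218.3]), array([517.8, 220.1]), np.float64(-144.8), (59.6, 54.5), array([448., 213.]))
(array([525.3, 350.9]), array([526.5, 350.3]), np.float64(150.5), (58.7, 56.5), array([529., 201.]))
(array([425.1, 232.6]), array([428.4, 233. ]), np.float64(-171.7), (65.8, 58.8), array([451., 158.]))
(array([421.6, 355.1]), array([424.2, 357.5]), np.float64(-143.2), (63.5, 54.5), array([532., 137.]))Traceback (most recent call last):
  File "<stdin>", line 10, in <module>
ValueError: max() iterable argument is empty
```

```bash
python3 - <<'E'
from h import *
s=sense();p=capture('wrist')
t=capture('top')
for nm,pp,ss in [('w',p,s),('t',t,None)]:
    im=rectify(pp,ss,15,300,640,-180,180)
    hs=cv2.cvtColor(im,cv2.COLOR_BGR2HSV); print(im[340,360],im[600,300],im[60,60],hs[340,360],hs[60,60])
    ref=np.median(im[160:540,160:560].reshape(-1,3),0); print(ref)
    m=(np.abs(im.astype(int)-ref).max(2)<28).astype(np.uint8)*255
    m=cv2.morphologyEx(cv2.morphologyEx(m,cv2.MORPH_CLOSE,np.ones((9,9))),cv2.MORPH_OPEN,np.ones((41,41)))
    c=max(cv2.findContours(m,0,1)[0],key=cv2.contourArea); r=cv2.minAreaRect(c)
    print(nm,'slab ctr',640-r[0][1]/2,180-r[0][0]/2,'size',np.array(r[1])/2,r[2])
    print([(640-b/2,180-a/2) for a,b in cv2.boxPoints(r)])
im=rectify(p,s,37,380,560,-130,110,3)
cv2.imwrite('pics/r1.png',im)
E
```

```text
[138 152 152] [110 119 128] [8 8 7] [ 30  23 152] [90 32  8]
[155. 171. 171.]
w slab ctr 482.3103942871094 25.815460205078125 size [273.48529053 314.96530151] 88.62516021728516
[(np.float32(615.23517), np.float32(186.53366)), (np.float32(622.7922), np.float32(-128.34097)), (np.float32(349.38562), np.float32(-134.90274)), (np.float32(341.8286), np.float32(179.9719))]
[129 143 148] [108 113 118] [127 135 139] [ 22  33 148] [ 20  22 139]
[121. 134. 138.]
t slab ctr 424.5000305175781 -40.249969482421875 size [278.49993896 247.99996948] 0.0
[(np.float32(300.50006), np.float32(99.0)), (np.float32(548.5), np.float32(99.0)), (np.float32(548.5), np.float32(-179.49994)), (np.float32(300.50006), np.float32(-179.49994))]
```

View pics/r1.png

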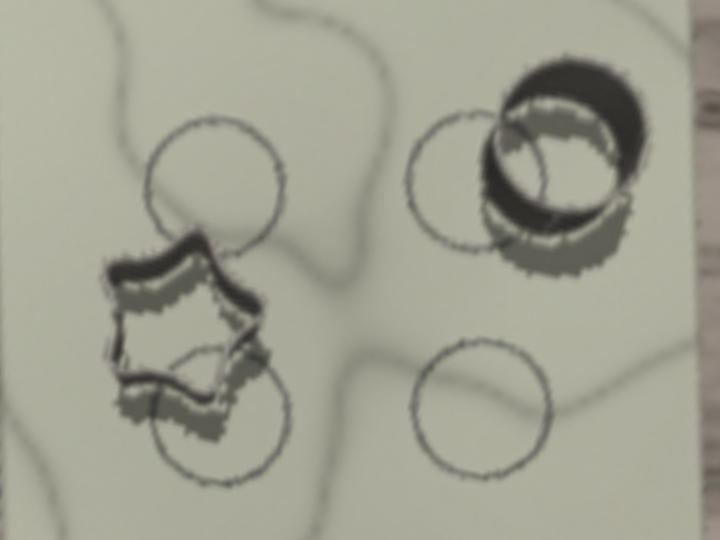

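The rectified view (3 px/mm, z=37) shows:
- **Ring marks:** (214,187), (478,181), (220,415), (482,409).
- **Star tips:** (110,270), (202,237), (262,310), (212,400), (118,378).
- **Ring cutter:** rim centred at about (566,137).

The stray cutters behind the slab at top (337,152) do not stand on it, so the two on the marble are the ones meant.

```bash
python3 - <<'E'
from h import *
s=sense();p=capture('wrist');t=capture('top')
def conv(u,v,z): 
    X=(560-v/3,110-u/3,37); return at_z(p,proj(p,X,s),z,s)[:2]
M=np.array([conv(*q,15) for q in [(214,187),(478,181),(220,415),(482,409)]])
L=np.array([(40,46),(40,-46),(-40,46),(-40,-46)])
c=M.mean(0); H=(L).T@(M-c); a=np.arctan2(H[0,1]-H[1,0],H[0,0]+H[1,1])
Rm=np.array([[np.cos(a),-np.sin(a)],[np.sin(a),np.cos(a)]])
print('marks',M.round(1).tolist(),'slab',c.round(1),np.degrees(a).round(2)); F=c+L@Rm.T; print(F.round(1).tolist(),'res',np.linalg.norm(M-F,axis=1).round(1))
cor=np.array([(120,125),(120,-125),(-120,-125),(-120,125)])
print('corners px top',[proj(t,[*(c+Rm@k),15]).round(0).tolist() for k in cor],'wrist',[proj(p,[*(c+Rm@k),15],s).round(0).tolist() for k in cor])
print('star ctr',conv(181,319,37),'ring',conv(566,137,41))
# check heights: star & ring seen from top
print('top px star', proj(t,[*conv(181,319,37),37]).round(1),'ring',proj(t,[*conv(566,137,41),41]).round(1))
w=dict(p); w['pixels']=cv2.imread('pics/w1.png'); s1={'eef_pos':[393.17,307.03,349.89],'ee_rot':[0,.1119,.9937,0]}
A=rectify(w,s1,35,580,770,130,330,2);B=rectify(t,None,35,580,770,130,330,2)
cv2.imwrite('pics/box.png',np.hstack([A,B]))
E
```

```text
marks [[507.0, 38.3], [509.1, -54.4], [426.9, 36.2], [429.1, -55.8]] slab [468.   -8.9] 1.29
[[507.0, 38.0], [509.1, -54.0], [427.0, 36.2], [429.1, -55.8]] res [0.4 0.4 0.1 0. ]
corners px top [[303.0, 201.0], [378.0, 205.0], [377.0, 279.0], [298.0, 274.0]] wrist [[396.0, 263.0], [258.0, 294.0], [210.0, 164.0], [368.0, 123.0]]
star ctr [453.66666667  49.66666667] ring [512.46852105 -77.46199799]
top px star [320.5 241.1] ring [361.6 225.6]
```

View pics/box.png

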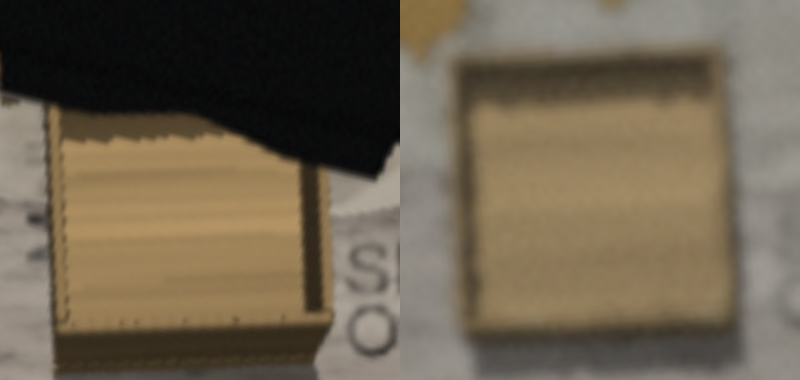

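The slab is at (468,-9) with yaw 1.3°, and its corners agree in both views. The box crops put its centre at about (676,234) with yaw about 2.5°. Star next, grasped along world x.

drive_tool(
  commands="0.054 0.01 -0.2 0 0 -0.1475 88;0.054 0.01 -0.2 0 0 -0.1475 88;0.054 0.01 -0.2 0 0 -0.1475 88;0.054 0.01 -0.2 0 0 -0.1475 88;0.054 0.01 -0.2 0 0 -0.1475 88;0.054 0.01 -0.2 0 0 -0.1475 88;0.054 0.01 -0.2 0 0 -0.1475 88;0.054 0.01 -0.2 0 0 -0.1475 88;0.054 0.01 -0.2 0 0 -0.1475 88;0.054 0.01 -0.2 0 0 -0.1475 88;0.058 0.015 -0.2 0 0 -0.1475 88;0 0 0 0 0 0 88;0 0 0 0 0 0 88;0 0 0 0 0 0 88",
  force=20,
)

```text
time_s: 5.75
eef_pos: [454.4, 40.2, 102.6]
ee_rot: [0.0, 0.68, 0.733, 0.0]
force: [-0.3, 0.3, -0.3]
grip_width: 0.883
grip_force: 0.0
```

```bash
python3 - <<'E'
from h import *
s=sense();p=capture('wrist');t=capture('top');cv2.imwrite('pics/w3.png',p['pixels'])
print(s['eef_pos'],s['ee_rot'],s['grip_width'],s['joints'].round(2),tips_ahead)
A=rot(s['ee_rot']);print('closing dir',A[:,1])
for z in (100,85): print(proj(p,s['eef_pos']+A[:,2]*17,s))
print('expect star ctr px',proj(p,(453.7,49.7,37),s))
E
```

```text
[454.4093816   40.18723584 102.62925546] [4.75222489e-04 6.80049143e-01 7.33166318e-01 2.97207419e-04] 0.8831094924590842 [-0.17  0.35  1.88 -0.    0.91 -0.24] 17.0
closing dir [0.99717797 0.07506615 0.00108215]
[322.05513524 252.40220389]
[322.05513524 252.40220389]
expect star ctr px [321.52741166 209.27362159]
```

View pics/w3.png

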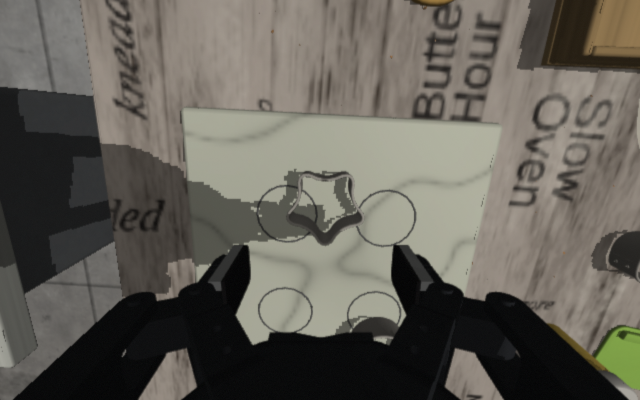

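Viewed: the star at (325,205) lies centred between the fingers, with its broad points at (290,213) and (358,213).

drive_tool(
  commands="0.01 0 -0.2 0 0 0 88;0 0 -0.2 0 0 0 88;0 0 -0.15 0 0 0 88;0 0 -0.1 0 0 0 88;0 0 0 0 0 0 88;0 0 0 0 0 0 88",
)

```text
time_s: 6.35
eef_pos: [455.4, 40.2, 37.2]
ee_rot: [0.0, 0.681, 0.732, 0.0]
force: [0.5, 0.8, 0.1]
grip_width: 0.877
grip_force: 0.0
```

drive_tool(
  commands="0 0 -0.03 0 0 0 60;0 0 -0.01 0 0 0 40;0 0 0 0 0 0 40;0 0 0 0 0 0 40;0 0 0 0 0 0 40;0 0 0 0 0 0 40",
)

```text
time_s: 6.85
eef_pos: [455.7, 40.2, 33.8]
ee_rot: [0.001, 0.681, 0.732, 0.0]
force: [-2.7, 1.4, 7.8]
grip_width: 0.642
grip_force: 19.5
```

drive_tool(
  commands="0 0 0.2 0 0 0 40;0 0 0.3 0 0 0 40;0.1 0.1 0.3 0 0 0 40;0.29 0.29 0 0 0 0 40;0.29 0.29 0 0 0 0 40;0.29 0.29 0 0 0 0 40;0.29 0.29 0 0 0 0 40;0.29 0.29 0 0 0 0 40;0.29 0.29 0 0 0 0 40;0.29 0.29 0 0 0 0 40;0.06 0.04 0 0 0 0 40;0 0 0 0 0 0 40;0 0 0 0 0 0 40;0 0 0 0 0 0 40",
)

```text
time_s: 8.02
eef_pos: [673.6, 256.4, 113.1]
ee_rot: [-0.0, 0.682, 0.732, -0.0]
force: [0.0, -0.5, 0.2]
grip_width: 0.641
grip_force: 21.4
```

```bash
python3 - <<'E'
from h import *
s=sense();p=capture('wrist');cv2.imwrite('pics/w4.png',p['pixels'])
print(s['eef_pos'],s['force'],s['grip_width'],s['grip_force'])
Z=35
for k in [(-70,-70),(-70,70),(70,70),(70,-70)]:
    a=np.radians(2.5);x=676+k[0]*np.cos(a)-k[1]*np.sin(a);y=234+k[0]*np.sin(a)+k[1]*np.cos(a)
    print(proj(p,(x,y,Z),s).round())
E
```

```text
[673.608557   256.43286788 113.10764897] [ 0.01478375 -0.52172735  0.21380703] 0.6410011933425998 21.383429628331214
[239. 315.]
[228. 151.]
[422. 157.]
[401. 319.]
```

View pics/w4.png

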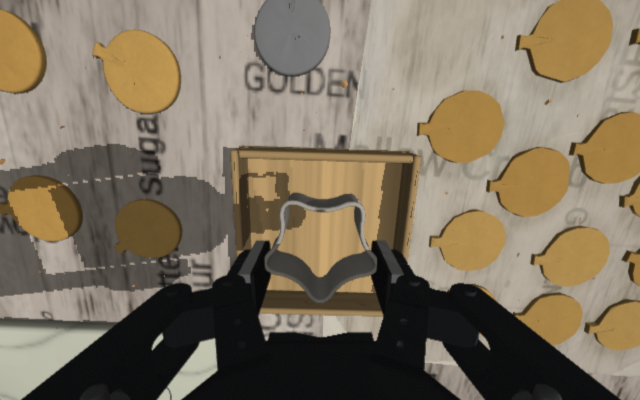

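Viewed: the star is held over the box and the box rim matches my prediction within a few pixels.

drive_tool(
  commands="0 0 -0.3 0 0 0 40;0 0 -0.3 0 0 0 40;0 0 -0.15 0 0 0 40;0 0 -0.09 0 0 0 40;0 0 0 0 0 0 40;0 0 0 0 0 0 76;0 0 0 0 0 0 76;0 0 0 0 0 0 76;0 0 0.2 0 0 0 76;0 0 0.3 0 0 0 76;0 0 0.35 0 0 0 88;0 0 0 0 0 0 88",
)

```text
time_s: 9.07
eef_pos: [677.0, 258.0, 123.0]
ee_rot: [0.004, 0.681, 0.732, 0.006]
force: [0.4, -0.2, 0.8]
grip_width: 0.88
grip_force: 0.0
```

drive_tool(
  commands="-0.18 -0.37 0 0 0 0 88;-0.18 -0.37 0 0 0 0 88;-0.18 -0.37 0 0 0 0 88;-0.18 -0.37 0 0 0 0 88;-0.18 -0.37 0 0 0 0 88;-0.18 -0.37 0 0 0 0 88;-0.18 -0.37 0 0 0 0 88;-0.18 -0.37 0 0 0 0 88;-0.2 -0.39 0 0 0 0 88;0 0 0 0 0 0 88;0 0 0 0 0 0 88;0 0 0 0 0 0 88",
)

```text
time_s: 10.07
eef_pos: [511.6, -75.6, 114.3]
ee_rot: [0.001, 0.681, 0.732, 0.0]
force: [0.7, -0.1, -0.4]
grip_width: 0.879
grip_force: 0.0
```

```bash
python3 - <<'E'
from h import *
s=sense();p=capture('wrist');cv2.imwrite('pics/w5.png',p['pixels'])
print(s['eef_pos'],proj(p,(512.5,-77.5,41),s),[(d['position'],d['confidence']) for d in boxes_of(p,'ring_cutter_mid')])
t=capture('top');print([(d['position'],d['confidence']) for d in boxes_of(t,'star_cutter_mid')],[(d['position'],d['confidence']) for d in boxes_of(t,'ring_cutter_mid')])
cv2.imwrite('pics/t5.png',cv2.resize(t['pixels'][150:290,200:420],None,fx=2,fy=2))
cv2.imwrite('pics/c5.png',np.hstack([cv2.resize(t['pixels'][140:290,200:400],(400,300)),cv2.resize(p['pixels'][100:400,120:520],(400,300))]))
E
```

```text
[511.6142791  -75.62610258 114.3332515 ] [322.39793657 220.54468018] [([319.2, 236.0], 0.61)]
[([265.5, 170.6], 0.63), ([313.5, 232.0], 0.34)] []
```

View pics/c5.png

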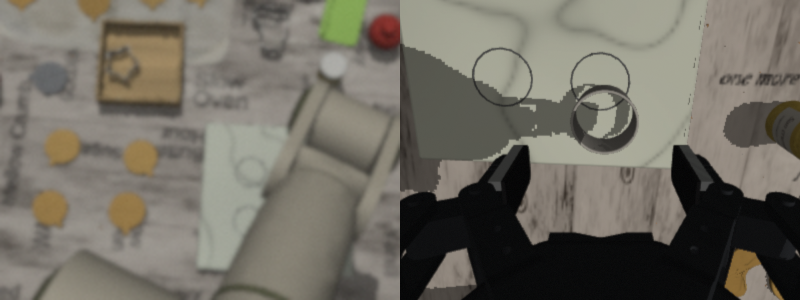

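Viewed: the star lies in the box and the ring is centred between the fingers.

drive_tool(
  commands="0.015 -0.015 -0.3 0 0 0 88;0 0 -0.25 0 0 0 88;0 0 -0.15 0 0 0 88;0 0 -0.08 0 0 0 88;0 0 0 0 0 0 88;0 0 0 0 0 0 60;0 0 0 0 0 0 30;0 0 0 0 0 0 30;0 0 0 0 0 0 30;0 0 0 0 0 0 30;0 0 0 0 0 0 30",
)

```text
time_s: 11.23
eef_pos: [513.3, -77.4, 36.9]
ee_rot: [0.001, 0.681, 0.732, 0.001]
force: [-1.3, 1.3, 7.2]
grip_width: 0.598
grip_force: 20.6
```

drive_tool(
  commands="0 0 0.3 0 0 0 30;0 0 0.4 0 0 0 30;0.1 0.2 0.2 0 0 0 30;0.2 0.36 0 0 0 0 30;0.2 0.36 0 0 0 0 30;0.2 0.36 0 0 0 0 30;0.2 0.36 0 0 0 0 30;0.2 0.36 0 0 0 0 30;0.2 0.36 0 0 0 0 30;0.2 0.36 0 0 0 0 30;0.13 0.06 0 0 0 0 30;0 0 0 0 0 0 30;0 0 0 0 0 0 30;0 0 0 0 0 0 30",
)

```text
time_s: 12.4
eef_pos: [675.3, 200.0, 125.8]
ee_rot: [-0.0, 0.682, 0.732, -0.0]
force: [0.7, -0.7, 0.4]
grip_width: 0.596
grip_force: 21.3
```

drive_tool(
  commands="0.01 0.03 -0.3 0 0 0 30;0 0 -0.3 0 0 0 30;0 0 -0.2 0 0 0 30;0 0 -0.15 0 0 0 30;0 0 0 0 0 0 30;0 0 0 0 0 0 70;0 0 0 0 0 0 70;0 0 0 0 0 0 70;0 0 0.2 0 0 0 70;0 0 0.3 0 0 0 70;0 0 0.4 0 0 0 70;0 0 0.4 0 0 0 70;-0.3 0 0.3 0 0 0 82;-0.35 0 0.2 0 0 0 82;-0.35 0.1 0 0 0 0 82;-0.35 0.2 0 0 0 0 82;-0.3 0.2 0 0 0 0 82;0 0 0 0 0 0 82;0 0 0 0 0 0 82",
)

```text
time_s: 13.98
eef_pos: [511.2, 254.6, 211.7]
ee_rot: [0.001, 0.681, 0.733, 0.001]
force: [0.4, -0.0, 0.2]
grip_width: 0.821
grip_force: 0.0
```

```bash
python3 - <<'E'
from h import *
s=sense();p=capture('wrist');cv2.imwrite('pics/w6.png',p['pixels'])
t=capture('top');print(s['eef_pos'])
for b in biscuits(p,s,300): print(b)
print([(d['position'],d['confidence']) for d in boxes_of(t,'ring_cutter_mid')])
cv2.imwrite('pics/c6.png',np.hstack([cv2.resize(t['pixels'][140:290,200:400],(320,240)),cv2.resize(p['pixels'],(384,240))]))
E
```

```text
[511.23145045 254.57654483 211.6518944 ]
(array([904.8, 153. ]), array([907.7, 152.8]), np.float64(173.6), (66.5, 58.9), array([609., 276.]))
(array([818.3, 155.2]), array([821.6, 156.2]), np.float64(-159.4), (66.6, 59.6), array([546., 270.]))
(array([902.1, 223.2]), array([901.5, 219.5]), np.float64(79.6), (58.2, 58.2), array([625., 229.]))
(array([806.9, 231.7]), array([810. , 231.5]), np.float64(179.8), (65.9, 57.5), array([556., 216.]))
(array([712.8, 234.8]), array([709.5, 230.8]), np.float64(62.2), (44.7, 40.5), array([479., 210.]))
(array([515.8, 220.1]), array([518.4, 222.3]), np.float64(-142.1), (64.1, 55.0), array([323., 208.]))
(array([646.8, 218. ]), array([636.5, 219.6]), np.float64(-73.6), (93.6, 69.4), array([418., 214.]))
(array([430.4, 235.5]), array([435.4, 236.3]), np.float64(147.0), (59.4, 59.0), array([258., 191.]))
(array([674.7, 279.4]), array([673.5, 287.2]), np.float64(-165.6), (120.0, 66.4), array([456., 163.]))
(array([847.4, 288.4]), array([850.7, 288.4]), np.float64(-177.1), (66.1, 58.4), array([604., 173.]))
(array([779.8, 329.1]), array([782.8, 329.5]), np.float64(-176.4), (67.0, 54.0), array([559., 134.]))
(array([523.4, 353.4]), array([526.7, 352.1]), np.float64(154.6), (64.1, 57.5), array([340.,  95.]))
(array([422.5, 356.8]), array([425.1, 358.8]), np.float64(-143.4), (65.2, 55.0), array([248.,  83.]))
(array([840.1, 392.5]), array([835.4, 393.3]), np.float64(-42.0), (54.3, 42.0), array([626.,  77.]))
(array([787.7, 448.3]), array([792.6, 446.9]), np.float64(169.6), (66.7, 46.0), array([605.,  16.]))
[]
```

View pics/c6.png

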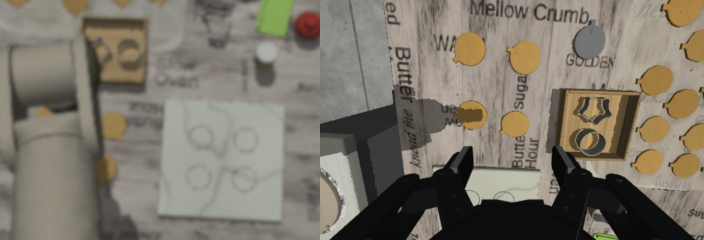

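Viewed: both cutters are in the box, all four marks are free, and the four biscuits are where they were measured. Biscuit 1 is at (517.5,220.5) with its tab at -143°, so the closing line is -53°.

drive_tool(
  commands="0.01 -0.04 -0.2 0 0 -0.158 82;0.01 -0.04 -0.2 0 0 -0.158 82;0.01 -0.04 -0.2 0 0 -0.158 82;0.01 -0.04 -0.2 0 0 -0.158 82;0.01 -0.04 -0.2 0 0 -0.158 82;0.01 -0.04 -0.2 0 0 -0.158 82;0 -0.05 -0.2 0 0 -0.158 82;0 -0.05 -0.1 0 0 -0.158 82;0 0 0 0 0 0 82;0 0 0 0 0 0 82;0 0 0 0 0 0 82",
  force=5,
)

```text
time_s: 15.05
eef_pos: [519.1, 219.6, 60.9]
ee_rot: [0.0, 0.947, 0.321, 0.001]
force: [-1.1, 0.0, -0.1]
grip_width: 0.818
grip_force: 0.0
```

```bash
cat > look.py <<'E'
from h import *
import sys
s=sense();p=capture('wrist');print(s['eef_pos'].round(1),s['joints'].round(2),rot(s['ee_rot'])[:,1].round(3),round(s['grip_width'],3))
for b in biscuits(p,s,300,float(sys.argv[1]) if len(sys.argv)>1 else 7):
    if b[0][0]<640: print(b)
E
python3 look.py; cp /dev/null /dev/null
```

```text
[519.1 219.6  60.9] [0.19 0.61 1.58 0.   0.95 1.11] [ 0.607 -0.794  0.001] 0.818
(array([503.5, 224.4]), array([508.8, 223. ]), np.float64(169.8), (90.6, 56.7), array([304., 239.]))
(array([424. , 355.9]), array([426.7, 357.5]), np.float64(-149.2), (64.7, 55.3), array([ 76., 214.]))
(array([524.9, 352.1]), array([527.8, 350.9]), np.float64(154.1), (65.2, 56.8), array([153.,  91.]))cp: '/dev/null' and '/dev/null' are the same file
```

```bash
python3 - <<'E'
from h import *
s=sense();p=capture('wrist');q=p['pixels'].copy()
m=tan_mask(q);cs,_=cv2.findContours(m,0,1);cv2.drawContours(q,cs,-1,(255,0,0),1)
for X in [(517.5,220.5,7)]: cv2.circle(q,tuple(int(v) for v in proj(p,X,s)),3,(0,0,255),-1)
cv2.imwrite('pics/w7.png',q[100:360,100:540])
E
```

```text
(no output)
```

View pics/w7.png

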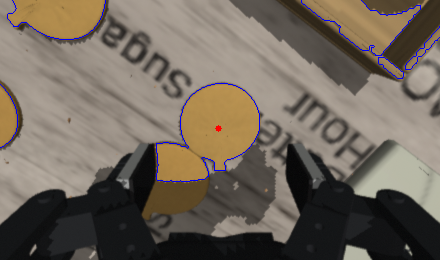

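Viewed: biscuit 1 is at crop (220,120). Biscuit 3 has been knocked next to it, to crop (178,182), so I re-measure.

```bash
python3 - <<'E'
from h import *
s=sense();p=capture('wrist')
print(at_z(p,(320,220),7,s),at_z(p,(278,281),7,s))
A=rot(s['ee_rot'])
for uv in [(320,220),(278,281),(320,268),(309,279)]:
    X=at_z(p,uv,7,s); print(uv,'tool xy',(A.T@(X-s['eef_pos']))[:2].round(1))
E
```

```text
[522.51607302 223.45395247   7.        ] [466.42552283 219.18737641   7.        ]
(320, 220) tool xy [ 5.  -0.7]
(278, 281) tool xy [-42.2 -31.3]
(320, 268) tool xy [-31.6  -0.7]
(309, 279) tool xy [-40.5  -8.7]
```

drive_tool(
  commands="0 0.15 0.3 0 0 0 82;-0.2 0.3 0.3 0 0 0 82;-0.2 0.3 0.3 0 0 0 82;-0.1 0.2 0.3 0 0 0 82;0 0 0 0 0 0 82;0 0 0 0 0 0 82;0 0 0 0 0 0 82",
)

```text
time_s: 15.78
eef_pos: [472.5, 307.7, 173.0]
ee_rot: [0.0, 0.948, 0.32, -0.0]
force: [-0.2, 0.6, -1.1]
grip_width: 0.818
grip_force: 0.0
```

```bash
python3 look.py
```

```text
[472.5 307.7 173. ] [ 0.37  0.46  1.48 -0.    1.19  1.29] [ 0.606 -0.796  0.   ] 0.818
(array([485.5, 225.7]), array([489.1, 225.2]), np.float64(-179.6), (124.2, 60.3), array([390., 221.]))
(array([422.8, 357.1]), array([425.5, 359. ]), np.float64(-147.2), (65.2, 54.9), array([256., 194.]))
(array([523.6, 353.4]), array([526.9, 352.2]), np.float64(157.2), (64.2, 57.5), array([317., 120.]))
```

drive_tool(
  commands="0.16 -0.28 -0.2 0 0 0 82;0.16 -0.28 -0.2 0 0 0 82;0.165 -0.29 -0.2 0 0 0 82;0 0 -0.3 0 0 0 82;0 0 -0.3 0 0 0 82;0 0 -0.2 0 0 0 82;0 0 -0.1 0 0 0 82;0 0 -0.05 0 0 0 82;0 0 0 0 0 0 82;0 0 0 0 0 0 82",
)

```text
time_s: 16.67
eef_pos: [521.7, 223.0, 19.2]
ee_rot: [0.0, 0.948, 0.319, 0.001]
force: [-0.1, 0.1, -0.7]
grip_width: 0.821
grip_force: 0.0
```

drive_tool(
  commands="0 0 -0.01 0 0 0 78;0 0 -0.01 0 0 0 76;0 0 0 0 0 0 75;0 0 0 0 0 0 74;0 0 0 0 0 0 74",
)

```text
time_s: 17.08
eef_pos: [521.2, 223.1, 16.7]
ee_rot: [0.0, 0.948, 0.319, 0.0]
force: [-0.6, -0.6, 0.7]
grip_width: 0.735
grip_force: 0.0
```

drive_tool(
  commands="0 0 -0.01 0 0 0 72;0 0 -0.005 0 0 0 70;0 0 0 0 0 0 68;0 0 0 0 0 0 67;0 0 0 0 0 0 67",
)

```text
time_s: 17.5
eef_pos: [521.1, 223.0, 14.9]
ee_rot: [-0.0, 0.948, 0.319, 0.0]
force: [0.3, -0.2, -0.7]
grip_width: 0.668
grip_force: 0.1
```

drive_tool(
  commands="0 0 0 0 0 0 66;0 0 0 0 0 0 65.5;0 0 0 0 0 0 65;0 0 0 0 0 0 65",
)

```text
time_s: 17.83
eef_pos: [521.2, 223.0, 15.0]
ee_rot: [0.0, 0.948, 0.319, 0.0]
force: [-0.1, 0.4, 0.0]
grip_width: 0.649
grip_force: 0.8
```

drive_tool(
  commands="0 0 0 0 0 0 64.5;0 0 0 0 0 0 64;0 0 0 0 0 0 64",
)

```text
time_s: 18.08
eef_pos: [521.2, 223.0, 15.1]
ee_rot: [0.0, 0.948, 0.319, 0.0]
force: [-0.3, -0.2, 3.1]
grip_width: 0.647
grip_force: 6.2
```

drive_tool(
  commands="0 0 0 0 0 0 63.5;0 0 0 0 0 0 63;0 0 0 0 0 0 63",
)

```text
time_s: 18.33
eef_pos: [521.2, 223.0, 15.2]
ee_rot: [0.0, 0.948, 0.319, 0.0]
force: [-2.3, -0.6, 4.5]
grip_width: 0.639
grip_force: 14.6
```

drive_tool(
  commands="0 0 0 0 0 0 64.2",
)

```text
time_s: 18.42
eef_pos: [521.2, 223.0, 15.0]
ee_rot: [0.0, 0.948, 0.319, 0.0]
force: [-0.9, -0.5, 3.5]
grip_width: 0.646
grip_force: 5.6
```

drive_tool(
  commands="0 0 0.05 0 0 0 64.2;0 0 0.15 0 0 0 64.2;0 0 0.2 0 0 0 64.2;0 -0.1 0.1 0 0 0 64.2;-0.02 -0.2 0 0 0 0 64.2;-0.02 -0.3 0 0 0 0 64.2;-0.02 -0.3 0 0 0 0 64.2;-0.02 -0.3 0 0 0 0 64.2;-0.02 -0.3 0 0 0 0 64.2;-0.02 -0.2 0 0 0 0 64.2;0 -0.135 0 0 0 0 64.2;0 0 0 0 0 0 64.2;0 0 0 0 0 0 64.2",
)

```text
time_s: 19.5
eef_pos: [509.0, 38.8, 64.9]
ee_rot: [-0.0, 0.948, 0.318, -0.0]
force: [0.1, 0.7, 0.3]
grip_width: 0.641
grip_force: 5.1
```

drive_tool(
  commands="0 0 -0.15 0 0 0 64.2;0 0 -0.1 0 0 0 64.2;0 0 -0.05 0 0 0 64.2;0 0 -0.03 0 0 0 64.2;0 0 -0.01 0 0 0 64.2;0 0 0 0 0 0 64.2;0 0 0 0 0 0 64.2",
)

```text
time_s: 20.08
eef_pos: [509.4, 39.6, 31.2]
ee_rot: [0.0, 0.948, 0.319, 0.0]
force: [-0.0, -0.2, -0.1]
grip_width: 0.644
grip_force: 5.1
```

drive_tool(
  commands="0 0 -0.005 0 0 0 66;0 0 0 0 0 0 69;0 0 0 0 0 0 72;0 0 0 0 0 0 72;0 0 0.1 0 0 0 72;0 0 0.3 0 0 0 72;0 0 0.4 0 0 0 72;-0.05 0.3 0.4 0 0 0 82;-0.1 0.35 0.2 0 0 0 82;-0.1 0.35 0 0 0 0 82;-0.1 0.35 0 0 0 0 82;-0.1 0.35 0 0 0 0 82;-0.1 0.35 0 0 0 0 82;-0.1 0.3 0 0 0 0 82;0 0 0 0 0 0 82;0 0 0 0 0 0 82;0 0 0 0 0 0 82",
)

```text
time_s: 21.5
eef_pos: [445.1, 269.0, 164.0]
ee_rot: [0.0, 0.948, 0.319, 0.0]
force: [0.1, -0.7, -0.4]
grip_width: 0.823
grip_force: 0.0
```

```bash
python3 look.py
```

```text
[445.1 269.  164. ] [ 0.32  0.38  1.63 -0.    1.13  1.24] [ 0.605 -0.796  0.   ] 0.823
(array([505.1,  24.1]), array([507.1,  26.5]), np.float64(-137.2), (67.7, 57.5), array([523., 274.]))
(array([456.5, 225.8]), array([460. , 226.2]), np.float64(-175.1), (67.4, 59.2), array([361., 204.]))
(array([422.2, 356.5]), array([425.1, 358.5]), np.float64(-146.6), (64.5, 55.0), array([237., 154.]))
(array([523.6, 353.4]), array([526.7, 351.9]), np.float64(153.8), (64.4, 57.0), array([301.,  70.]))
```

drive_tool(
  commands="-0.06 0.3 -0.3 0 0 -0.035 82;-0.06 0.3 -0.3 0 0 -0.035 82;-0.07 0.3 -0.3 0 0 0 82;0 0 -0.3 0 0 0 82;0 0 -0.15 0 0 0 82;0 0 -0.07 0 0 0 82;0 0 -0.04 0 0 0 78;0 0 -0.02 0 0 0 74;0 0 -0.01 0 0 0 70;0 0 0 0 0 0 68;0 0 0 0 0 0 67;0 0 0 0 0 0 66;0 0 0 0 0 0 66",
)

```text
time_s: 22.63
eef_pos: [427.0, 357.2, 18.2]
ee_rot: [-0.0, 0.956, 0.293, 0.001]
force: [-0.6, 1.0, 7.0]
grip_width: 0.657
grip_force: 3.2
```

drive_tool(
  commands="0 0 0 0 0 0 65;0 0 0 0 0 0 65",
)

```text
time_s: 22.8
eef_pos: [426.9, 357.5, 18.3]
ee_rot: [-0.001, 0.956, 0.293, 0.001]
force: [-2.0, 2.1, 7.3]
grip_width: 0.646
grip_force: 4.1
```

drive_tool(
  commands="0 0 0 0 0 0 72;0 0 0 0 0 0 74;0 0 0 0 0 0 74;0 0 0 0 0 0 74",
)

```text
time_s: 23.13
eef_pos: [426.5, 356.7, 17.0]
ee_rot: [0.0, 0.956, 0.293, -0.0]
force: [0.2, -0.1, 0.8]
grip_width: 0.741
grip_force: 0.0
```

drive_tool(
  commands="0 0.025 -0.01 0 0 0 74;0 0 -0.01 0 0 0 72;0 0 0 0 0 0 70;0 0 0 0 0 0 68;0 0 0 0 0 0 66;0 0 0 0 0 0 66",
)

```text
time_s: 23.63
eef_pos: [426.5, 359.3, 15.1]
ee_rot: [0.0, 0.956, 0.293, -0.0]
force: [-0.3, 0.1, -0.1]
grip_width: 0.661
grip_force: 0.0
```

drive_tool(
  commands="0 0 0 0 0 0 65;0 0 0 0 0 0 65",
)

```text
time_s: 23.8
eef_pos: [426.6, 359.3, 15.2]
ee_rot: [-0.0, 0.956, 0.293, 0.0]
force: [-0.1, 0.0, 1.4]
grip_width: 0.65
grip_force: 1.8
```

drive_tool(
  commands="0 0 0 0 0 0 64.4;0 0 0 0 0 0 64.3;0 0 0 0 0 0 64.3",
)

```text
time_s: 24.05
eef_pos: [426.5, 359.3, 15.3]
ee_rot: [-0.0, 0.956, 0.293, 0.0]
force: [-0.3, -0.4, 3.8]
grip_width: 0.64
grip_force: 5.6
```

drive_tool(
  commands="0 0 0.05 0 0 0 64.3;0 0 0.15 0 0 0 64.3;0 0 0.2 0 0 0 64.3;0 -0.1 0.1 0 0 0 64.3;0 -0.2 0 0 0 0 64.3;0 -0.3 0 0 0 0 64.3;0 -0.3 0 0 0 0 64.3;0 -0.35 0 0 0 0 64.3;0 -0.35 0 0 0 0 64.3;0 -0.35 0 0 0 0 64.3;0.01 -0.35 0 0 0 0 64.3;0.01 -0.35 0 0 0 0 64.3;0.005 -0.3 0 0 0 0 64.3;0 -0.2 0 0 0 0 64.3;0 -0.065 0 0 0 0 64.3;0 0 0 0 0 0 64.3;0 0 0 0 0 0 64.3",
)

```text
time_s: 25.47
eef_pos: [429.0, 38.3, 65.2]
ee_rot: [-0.0, 0.956, 0.293, 0.0]
force: [-0.1, 0.6, -0.4]
grip_width: 0.643
grip_force: 5.4
```

drive_tool(
  commands="0 0 -0.15 0 0 0 64.3;0 0 -0.1 0 0 0 64.3;0 0 -0.05 0 0 0 64.3;0 0 -0.03 0 0 0 64.3;0 0 -0.01 0 0 0 64.3;0 0 0 0 0 0 64.3;0 0 -0.005 0 0 0 66;0 0 0 0 0 0 69;0 0 0 0 0 0 72;0 0 0 0 0 0 72;0 0 0.1 0 0 0 72;0 0 0.3 0 0 0 72",
)

```text
time_s: 26.47
eef_pos: [427.2, 38.0, 68.8]
ee_rot: [-0.002, 0.956, 0.293, -0.003]
force: [-0.5, 0.1, -0.9]
grip_width: 0.716
grip_force: 0.0
```

drive_tool(
  commands="0 0 0.3 0 0 0 74;0.05 0.3 0.2 0 0 -0.129 82;0.05 0.3 0 0 0 -0.129 82;0.05 0.35 0 0 0 -0.129 82;0.05 0.35 0 0 0 -0.129 82;0.05 0.35 0 0 0 -0.129 82;0.05 0.25 0 0 0 0 82;0.03 0 0 0 0 0 82;0 0 0 0 0 0 82;0 0 0 0 0 0 82;0 0 0 0 0 0 82",
)

```text
time_s: 27.38
eef_pos: [461.9, 226.8, 120.6]
ee_rot: [0.0, 0.999, 0.044, -0.0]
force: [0.7, -0.4, -0.6]
grip_width: 0.818
grip_force: 0.0
```

```bash
python3 look.py
```

```text
[461.9 226.8 120.6] [ 0.23  0.43  1.69 -0.    1.02  1.71] [ 0.087 -0.996  0.   ] 0.818
(array([419.3,  24.8]), array([422.,  27.]), np.float64(-142.0), (69.0, 57.8), array([527., 260.]))
(array([457.1, 225.1]), array([460.5, 225.1]), np.float64(177.8), (68.1, 58.4), array([322., 205.]))
(array([502.9,  25.9]), array([505.6,  28.1]), np.float64(-144.3), (69.6, 57.9), array([555., 173.]))
(array([524.1, 352.5]), array([527.2, 351. ]), np.float64(154.1), (64.7, 57.0), array([175., 114.]))
```

drive_tool(
  commands="0 -0.015 -0.3 0 0 0 82;0 0 -0.3 0 0 0 82;0 0 -0.2 0 0 0 82;0 0 -0.15 0 0 0 82;0 0 -0.07 0 0 0 82;0 0 -0.02 0 0 0 82;0 0 0 0 0 0 82;0 0 0 0 0 0 80;0 0 0 0 0 0 78;0 0 0 0 0 0 76;0 0 0 0 0 0 74;0 0 0 0 0 0 74",
)

```text
time_s: 28.43
eef_pos: [462.2, 226.4, 17.0]
ee_rot: [-0.0, 0.999, 0.044, 0.0]
force: [-0.1, -0.5, 0.5]
grip_width: 0.738
grip_force: 0.0
```

drive_tool(
  commands="0 0 -0.01 0 0 0 73;0 0 -0.005 0 0 0 72;0 0 0 0 0 0 71;0 0 0 0 0 0 71",
)

```text
time_s: 28.77
eef_pos: [462.0, 226.3, 15.1]
ee_rot: [0.0, 0.999, 0.044, -0.0]
force: [-0.3, -0.7, -0.1]
grip_width: 0.707
grip_force: 0.0
```

drive_tool(
  commands="0 0 0 0 0 0 70;0 0 0 0 0 0 70",
)

```text
time_s: 28.93
eef_pos: [462.0, 226.3, 15.1]
ee_rot: [0.0, 0.999, 0.044, -0.0]
force: [-0.6, -1.8, 0.1]
grip_width: 0.696
grip_force: 0.1
```

drive_tool(
  commands="0 -0.005 0 0 0 0 69.5;0 0 0 0 0 0 69;0 0 0 0 0 0 69",
)

```text
time_s: 29.18
eef_pos: [462.0, 225.8, 15.2]
ee_rot: [-0.0, 0.999, 0.044, -0.0]
force: [0.5, -0.1, 0.7]
grip_width: 0.686
grip_force: 0.0
```

drive_tool(
  commands="0 0 0 0 0 0 68.5;0 0 0 0 0 0 68.5",
)

```text
time_s: 29.35
eef_pos: [462.0, 225.8, 15.2]
ee_rot: [0.0, 0.999, 0.044, 0.0]
force: [-0.7, -0.2, -0.3]
grip_width: 0.683
grip_force: 0.2
```

drive_tool(
  commands="0 0 0 0 0 0 68;0 0 0 0 0 0 68",
)

```text
time_s: 29.52
eef_pos: [462.0, 225.8, 15.2]
ee_rot: [0.0, 0.999, 0.044, 0.0]
force: [0.1, -0.5, 1.1]
grip_width: 0.678
grip_force: 2.6
```

drive_tool(
  commands="0 0 0 0 0 0 67.7;0 0 0 0 0 0 67.7",
)

```text
time_s: 29.68
eef_pos: [462.0, 225.8, 15.3]
ee_rot: [0.0, 0.999, 0.044, 0.0]
force: [-1.1, -1.0, 2.6]
grip_width: 0.679
grip_force: 4.7
```

drive_tool(
  commands="0 0 0.05 0 0 0 67.6;0 0 0.15 0 0 0 67.6;0 0 0.2 0 0 0 67.6;0 -0.1 0.1 0 0 0 67.6;0.05 -0.2 0 0 0 0 67.6;0.06 -0.3 0 0 0 0 67.6;0.06 -0.35 0 0 0 0 67.6;0.06 -0.35 0 0 0 0 67.6;0.06 -0.35 0 0 0 0 67.6;0.06 -0.35 0 0 0 0 67.6;0.06 -0.35 0 0 0 0 67.6;0.06 -0.25 0 0 0 0 67.6;0.025 -0.15 0 0 0 0 67.6;0 -0.05 0 0 0 0 67.6;0 0 0 0 0 0 67.6;0 0 0 0 0 0 67.6",
)

```text
time_s: 31.02
eef_pos: [511.0, -53.7, 65.1]
ee_rot: [-0.0, 0.999, 0.044, -0.0]
force: [0.8, -0.1, -0.5]
grip_width: 0.677
grip_force: 5.3
```

drive_tool(
  commands="0 0 -0.15 0 0 0 67.6;0 0 -0.1 0 0 0 67.6;0 0 -0.05 0 0 0 67.6;0 0 -0.03 0 0 0 67.6;0 0 -0.01 0 0 0 67.6;0 0 0 0 0 0 67.6",
)

```text
time_s: 31.52
eef_pos: [511.5, -54.0, 31.2]
ee_rot: [-0.0, 0.999, 0.044, -0.0]
force: [0.1, 1.1, 0.3]
grip_width: 0.68
grip_force: 5.3
```

drive_tool(
  commands="0 0 -0.005 0 0 0 69;0 0 0 0 0 0 72;0 0 0 0 0 0 75;0 0 0 0 0 0 75;0 0 0.1 0 0 0 75;0 0 0.3 0 0 0 75;0 0 0.3 0 0 0 75;0 0 0.2 0 0 0 82",
)

```text
time_s: 32.18
eef_pos: [512.1, -54.4, 123.9]
ee_rot: [0.001, 0.999, 0.044, 0.001]
force: [0.4, 0.6, 1.4]
grip_width: 0.819
grip_force: 0.0
```

drive_tool(
  commands="0.02 0.4 0 0 0 -0.138 82;0.02 0.4 0 0 0 -0.138 82;0.02 0.4 0 0 0 -0.138 82;0.02 0.4 0 0 0 -0.138 82;0.02 0.4 0 0 0 -0.138 82;0.02 0.4 0 0 0 0 82;0.02 0.4 0 0 0 0 82;0.02 0.4 0 0 0 0 82;0.01 0.4 0 0 0 0 82;0 0.4 0 0 0 0 82;0 0.04 0 0 0 0 82;0 0 0 0 0 0 82;0 0 0 0 0 0 82;0 0 0 0 0 0 82",
)

```text
time_s: 33.35
eef_pos: [528.7, 345.2, 121.0]
ee_rot: [0.0, 0.975, -0.221, 0.0]
force: [0.3, -0.0, 0.3]
grip_width: 0.815
grip_force: 0.0
```

```bash
python3 look.py
```

```text
[528.7 345.2 121. ] [ 0.39  0.66  1.31 -0.    1.18  2.41] [-0.431 -0.902  0.   ] 0.815
(array([526.3, 352.3]), array([528.1, 351.6]), np.float64(161.1), (61.2, 57.3), array([314., 206.]))
(array([632. , 234.3]), array([627.9, 249.5]), np.float64(-99.7), (150.7, 71.9), array([378.,  31.]))
```

drive_tool(
  commands="0 0.06 -0.3 0 0 0 82;0 0 -0.3 0 0 0 82;0 0 -0.2 0 0 0 82;0 0 -0.15 0 0 0 82;0 0 -0.07 0 0 0 82;0 0 -0.02 0 0 0 82;0 0 0 0 0 0 82;0 0 0 0 0 0 80;0 0 0 0 0 0 78;0 0 0 0 0 0 76;0 0 0 0 0 0 74;0 0 0 0 0 0 74",
)

```text
time_s: 34.4
eef_pos: [528.6, 352.5, 17.0]
ee_rot: [-0.0, 0.975, -0.22, 0.0]
force: [-0.1, -0.6, 1.2]
grip_width: 0.739
grip_force: 0.0
```

drive_tool(
  commands="0 0 -0.01 0 0 0 72;0 0 -0.005 0 0 0 71;0 0 0 0 0 0 70;0 0 0 0 0 0 69;0 0 0 0 0 0 68;0 0 0 0 0 0 68",
)

```text
time_s: 34.9
eef_pos: [528.5, 352.4, 15.2]
ee_rot: [0.0, 0.975, -0.221, -0.0]
force: [0.3, -0.2, -0.1]
grip_width: 0.68
grip_force: 0.0
```

drive_tool(
  commands="0 0 0 0 0 0 67.3;0 0 0 0 0 0 67;0 0 0 0 0 0 67",
)

```text
time_s: 35.15
eef_pos: [528.5, 352.4, 15.2]
ee_rot: [-0.0, 0.975, -0.221, 0.0]
force: [0.1, -0.0, -0.1]
grip_width: 0.666
grip_force: 0.1
```

drive_tool(
  commands="0 0 0 0 0 0 66.5;0 0 0 0 0 0 66.2;0 0 0 0 0 0 66.2",
)

```text
time_s: 35.4
eef_pos: [528.5, 352.4, 15.2]
ee_rot: [-0.0, 0.975, -0.221, 0.0]
force: [-0.4, -0.9, 0.7]
grip_width: 0.661
grip_force: 2.4
```

drive_tool(
  commands="0 0 0 0 0 0 65.9;0 0 0 0 0 0 65.9",
)

```text
time_s: 35.57
eef_pos: [528.5, 352.4, 15.3]
ee_rot: [-0.0, 0.975, -0.221, 0.0]
force: [-0.4, 0.0, 1.8]
grip_width: 0.664
grip_force: 4.2
```

drive_tool(
  commands="0 0 0.05 0 0 0 65.7;0 0 0.15 0 0 0 65.7;0 0 0.2 0 0 0 65.7;0 -0.1 0.1 0 0 0 65.7;-0.05 -0.2 0 0 0 0 65.7;-0.08 -0.3 0 0 0 0 65.7;-0.09 -0.35 0 0 0 0 65.7;-0.09 -0.36 0 0 0 0 65.7;-0.09 -0.36 0 0 0 0 65.7;-0.09 -0.36 0 0 0 0 65.7;-0.09 -0.36 0 0 0 0 65.7;-0.09 -0.36 0 0 0 0 65.7;-0.09 -0.36 0 0 0 0 65.7;-0.09 -0.36 0 0 0 0 65.7;-0.08 -0.3 0 0 0 0 65.7;-0.05 -0.22 0 0 0 0 65.7;0 -0.1 0 0 0 0 65.7;0 0 0 0 0 0 65.7;0 0 0 0 0 0 65.7",
)

```text
time_s: 37.15
eef_pos: [430.6, -56.4, 65.2]
ee_rot: [-0.0, 0.975, -0.221, 0.0]
force: [1.4, 0.3, -0.2]
grip_width: 0.659
grip_force: 5.3
```

drive_tool(
  commands="0 0 -0.15 0 0 0 65.7;0 0 -0.1 0 0 0 65.7;0 0 -0.05 0 0 0 65.7;0 0 -0.03 0 0 0 65.7;0 0 -0.01 0 0 0 65.7;0 0 0 0 0 0 65.7",
)

```text
time_s: 37.65
eef_pos: [430.7, -56.2, 31.3]
ee_rot: [-0.0, 0.975, -0.22, 0.0]
force: [0.4, 0.4, 0.7]
grip_width: 0.657
grip_force: 5.3
```

drive_tool(
  commands="0 0 -0.005 0 0 0 68;0 0 0 0 0 0 71;0 0 0 0 0 0 74;0 0 0 0 0 0 74;0 0 0.1 0 0 0 74;0 0 0.3 0 0 0 74;0 0 0.4 0 0 0 74;0 0 0.4 0 0 0 100;0 0 0.4 0 0 0 100;0 0 0.4 0 0 0 100;0 0 0.4 0 0 0 100;0 0 0.4 0 0 0 100;0 0 0 0 0 0 100;0 0 0 0 0 0 100;0 0 0 0 0 0 100",
)

```text
time_s: 38.9
eef_pos: [430.1, -56.5, 309.9]
ee_rot: [-0.0, 0.975, -0.221, -0.001]
force: [0.2, 0.5, -0.4]
grip_width: 1.0
grip_force: 0.0
```

```bash
python3 look.py 22; python3 - <<'E'
from h import *
t=capture('top');q=capture('scene');s=sense();p=capture('wrist')
print('top biscuits')
for b in biscuits(t,None,20,22):
    if 380<b[0][0]<560 and abs(b[0][1])<120: print(b[0],b[1],b[3])
for nm,pp,ss in [('t',t,None),('s',q,None),('w',p,s)]: print(nm,[(d['position'],round(d['confidence'],2)) for d in boxes_of(pp,'cover_grip')],[(d['position'],round(d['confidence'],2)) for d in boxes_of(pp,'cover')])
# blue cover roof outline
for nm,pp,ss in [('t',t,None),('s',q,None),('w',p,s)]:
    h=cv2.cvtColor(pp['pixels'],cv2.COLOR_BGR2HSV);m=cv2.inRange(h,(105,150,60),(130,255,255))
    cs=cv2.findContours(m,0,1)[0]
    c=max(cs,key=cv2.contourArea);print(nm,cv2.contourArea(c),cv2.approxPolyDP(c,6,True)[:,0].tolist())
E
```

```text
[430.1 -56.5 309.9] [-0.4   0.07  1.64 -0.    1.44  1.61] [-0.43  -0.903  0.   ] 1.0
(array([427.1,  35.4]), array([428.4,  36.2]), np.float64(-147.6), (60.1, 54.7), array([267., 195.]))
(array([427.1, -55.3]), array([430.1, -56.2]), np.float64(162.0), (62.6, 56.9), array([320., 170.]))
(array([505.9,  36.3]), array([507. ,  37.3]), np.float64(-146.0), (60.5, 54.3), array([240., 149.]))
(array([631.6, 225.1]), array([627.7, 227.5]), np.float64(-94.4), (109.2, 47.0), array([ 83., 130.]))
(array([506.9, -54.9]), array([509.2, -54.5]), np.float64(-173.2), (63.2, 58.2), array([295., 120.]))
top biscuits
[429.1 -54.1] [429.7 -53.3] (50.1, 39.2)
[433.6  46.5] [432.9  47.3] (45.2, 31.8)
[506.4  38.5] [507.  40.] (51.4, 47.9)
t [([461.1, 239.0], 0.66), ([311.0, 241.0], 0.49), ([318.9, 245.7], 0.25)] [([458.4, 239.2], 0.59)]
s [] [([311.6, 251.7], 0.59), ([400.3, 326.8], 0.55)]
w [([539.2, 52.3], 0.87), ([278.4, 146.5], 0.4)] [([538.4, 53.4], 0.58)]
t 3682.5 [[488, 208], [426, 213], [433, 275], [498, 270], [492, 230], [466, 248], [456, 245], [461, 233], [491, 222]]
s 7332.5 [[399, 272], [341, 310], [339, 324], [405, 388], [464, 334], [405, 311], [398, 323], [389, 296], [397, 300], [411, 287], [415, 308], [467, 323]]
w 15387.0 [[461, 0], [524, 137], [639, 68], [639, 7], [580, 28], [594, 0]]
```

Measured: all four biscuits lie within about 3 mm of their marks. Now the cover.

drive_tool(
  commands="0 -0.4 0.1 0 0 0 100;0 -0.4 0.1 0 0 0 100;0 -0.4 0 0 0 0 100;0 -0.4 0 0 0 0 100;0 -0.4 0 0 0 0 100;0 -0.4 0 0 0 0 100;0 -0.3 0 0 0 0 100;0 0 0 0 0 0 100;0 0 0 0 0 0 100;0 0 0 0 0 0 100",
)

```text
time_s: 40.23
eef_pos: [430.5, -326.0, 330.6]
ee_rot: [-0.0, 0.975, -0.22, -0.0]
force: [0.4, -0.1, -0.5]
grip_width: 0.999
grip_force: 0.0
```

```bash
python3 - <<'E'
from h import *
import pickle
s=sense();p=capture('wrist');pickle.dump((s,p),open('cov.pkl','wb'))
print(s['eef_pos'])
cv2.imwrite('pics/w8.png',p['pixels'])
E
```

```text
[ 430.54613302 -326.04514789  330.58504221]
```

View pics/w8.png

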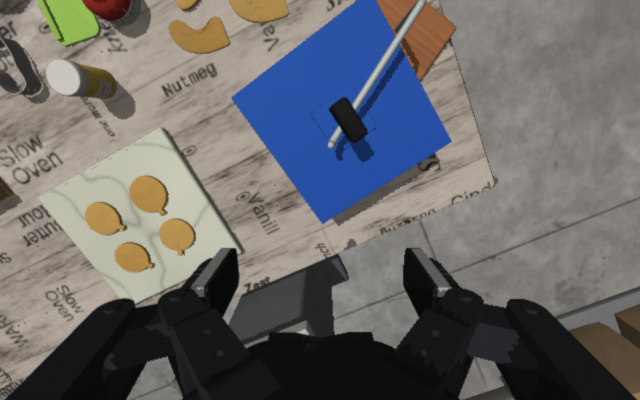

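The view shows the hook's open end at (332,144), the rod running to (418,0), the grip block at about (348,118), and roof corners at (233,98), (452,142) and (322,222). All four biscuits lie on the slab's rings.

```bash
python3 - <<'E'
from h import *
import pickle
s,p=pickle.load(open('cov.pkl','rb'))
h=cv2.cvtColor(p['pixels'],cv2.COLOR_BGR2HSV);m=cv2.inRange(h,(105,150,60),(130,255,255))
m=cv2.morphologyEx(m,cv2.MORPH_CLOSE,np.ones((15,15)))
c=max(cv2.findContours(m,0,1)[0],key=cv2.contourArea)
print(cv2.approxPolyDP(c,6,True)[:,0].tolist())
for n,uv,z in [('A',(233,98),94),('B',(452,142),94),('C',(322,222),94),('end',(332,144),130),('r1',(332,144),126),('r2',(370,82),126),('r3',(408,18),126),('grip top ctr?',(346,113),170)]:
    print(n,at_z(p,uv,z,s).round(1))
a=cv2.inRange(p['pixels'],(0,0,0),(45,45,45))[60:170,280:420]
c=max(cv2.findContours(a,0,1)[0],key=cv2.contourArea); print('black',cv2.approxPolyDP(c,2,True)[:,0]+[280,60])
t=capture('top');q=capture('scene');w=capture('wrist')
rs=[];
for nm,pp,ss in [('w',w,sense()),('t',t,None),('s',q,None)]:
    b=boxes_of(pp,'cover_grip'); print(nm,[(d['position'],round(d['confidence'],2)) for d in b][:2])
    if b: rs.append(ray(pp,b[0]['position'],ss))
print(tri(rs))
E
```

```text
[[378, 0], [349, 0], [232, 97], [322, 222], [450, 141], [394, 45]]
A [ 562.7 -271.5   94. ]
B [ 397.5 -495.6   94. ]
C [ 370.8 -300.3   94. ]
end [ 464.2 -357.1  130. ]
r1 [ 463.8 -357.1  126. ]
r2 [ 506.3 -422.6  126. ]
r3 [ 545.9 -481.4  126. ]
grip top ctr? [ 489.  -381.9  170. ]
black [[343  98]
 [330 110]
 [346 136]
 [353 142]
 [366 131]
 [348 101]]
w [([79.2, 78.3], 0.64), ([342.2, 112.3], 0.63)]
t [([442.5, 225.3], 0.7), ([338.7, 237.5], 0.26)]
s [([402.3, 328.7], 0.59), ([323.4, 180.2], 0.31)]
[ 521.92748471 -307.29579881  164.82613355]
```

The cover centre is about (480,-383.5), with its block's long axis at about 8°. The rod runs at about -57°, so the free direction is about (-0.55, 0.84). I turn the tool the long way to stay clear of joint 6's limit.

drive_tool(
  commands="0.0275 -0.032 0 0 0 0.1527 90;0.0275 -0.032 0 0 0 0.1527 90;0.0275 -0.032 0 0 0 0.1527 90;0.0275 -0.032 0 0 0 0.1527 90;0.0275 -0.032 0 0 0 0.1527 90;0.0275 -0.032 0 0 0 0.1527 90;0.0275 -0.032 -0.1 0 0 0.1527 90;0.0275 -0.032 -0.1 0 0 0.1527 90;0.0275 -0.032 -0.1 0 0 0.1527 90;0.0275 -0.032 -0.1 0 0 0.1527 90;0.0275 -0.032 -0.1 0 0 0.1527 90;0.0275 -0.032 -0.1 0 0 0.1527 90;0.0275 -0.032 -0.1 0 0 0.1527 90;0.0275 -0.032 -0.1 0 0 0.1527 90;0.0275 -0.032 -0.1 0 0 0.1527 90;0.0275 -0.032 -0.1 0 0 0.1527 90;0.0275 -0.032 0 0 0 0.1527 90;0.0275 -0.032 0 0 0 0.1527 90;0 0 0 0 0 0 90;0 0 0 0 0 0 90",
  force=40,
)

```text
time_s: 42.25
eef_pos: [480.0, -384.0, 230.6]
ee_rot: [-0.0, 0.656, 0.755, 0.0]
force: [1.0, 0.6, -0.2]
grip_width: 0.901
grip_force: 0.0
```

```bash
python3 - <<'E'
from h import *
import pickle
s=sense();p=capture('wrist');pickle.dump((s,p),open('cov2.pkl','wb'))
print(s['eef_pos'],s['joints'].round(2),rot(s['ee_rot'])[:,:2].round(3).tolist())
h=cv2.cvtColor(p['pixels'],cv2.COLOR_BGR2HSV);m=cv2.inRange(h,(105,150,60),(130,255,255))
c=max(cv2.findContours(m,0,1)[0],key=cv2.contourArea)
print('blue',cv2.approxPolyDP(c,5,True)[:,0].tolist())
print([(d['position'],round(d['confidence'],2)) for d in boxes_of(p,'cover_grip')])
for y in (-18,18): pass
print('pred blk',[proj(p,(480+a*.99+b*.143,-383.5+a*.143-b*.99,170),s).round().tolist() for a,b in [(-22,-10),(22,-10),(22,10),(-22,10)]])
g=cv2.inRange(p['pixels'],(0,0,0),(45,45,45)); g[250:]=0
n,l,st,ce=cv2.connectedComponentsWithStats(g)
for i in range(1,n):
    if st[i,4]>200: print(st[i].tolist())
im=p['pixels'].copy()
for a,b in [(-22,-10),(22,-10),(22,10),(-22,10)]:
    cv2.circle(im,tuple(int(v) for v in proj(p,(480+a*.99+b*.143,-383.5+a*.143-b*.99,170),s)),2,(0,0,255),-1)
cv2.imwrite('pics/w9.png',im)
E
```

```text
[ 480.04736998 -383.98867108  230.63591062] [-0.87  0.53  1.23  0.    1.38 -1.  ] [[-0.139, 0.99], [0.99, 0.139], [0.0, -0.0]]
blue [[433, 83], [209, 87], [227, 246], [246, 247], [248, 284], [353, 282], [331, 232], [294, 227], [300, 187], [313, 195], [301, 174], [306, 167], [325, 195], [346, 188], [354, 224], [342, 233], [365, 283], [393, 282], [396, 245], [409, 244], [418, 255]]
[]
pred blk [[290.0, 210.0], [353.0, 210.0], [352.0, 237.0], [291.0, 237.0]]
[96, 0, 60, 40, 1117]
[294, 187, 59, 45, 2141]
```

View pics/w9.png

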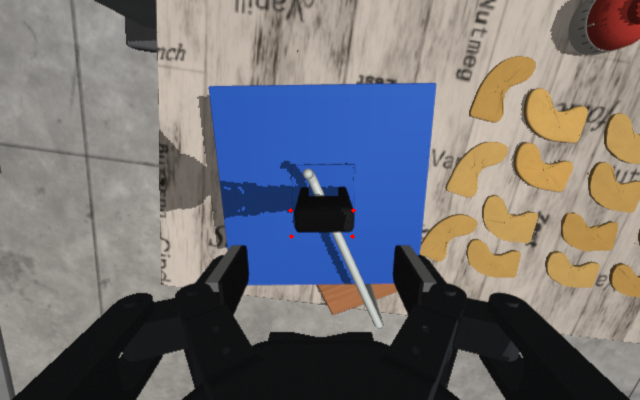

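```bash
python3 - <<'E'
from h import *
import pickle
s,p=pickle.load(open('cov.pkl','rb'));s2,p2=pickle.load(open('cov2.pkl','rb'))
for n,a,b in [('C',(322,222),(209,87)),('A',(232,97),(434,83)),('end',(332,144),(308,173)),('blk+y-x?',(353,142),(294,232)),('blk',(330,110),(354,232)),('blk',(346,136),(296,209)),('B',(452,142),None)]:
    r=[ray(p,a,s)]
    if b: r.append(ray(p2,b,s2)); X=tri(r); print(n,X.round(1),(proj(p,X,s)-a).round(1),(proj(p2,X,s2)-b).round(1))
for z in (80,85,90,94):
    A,B,C=[at_z(p,u,z,s) for u in [(232,97),(452,142),(322,222)]]
    print(z,np.linalg.norm(A-C).round(1),np.linalg.norm(B-C).round(1),((A+B)/2).round(1), np.linalg.norm(at_z(p2,(209,87),z,s2)-at_z(p2,(434,83),z,s2)).round(1))
print([at_z(p2,u,z,s2).round(1)for z in (160,170) for u in [(294,232),(354,232)]])
print('rod',[at_z(p2,u,126,s2).round(1) for u in [(308,175),(379,325)]])
E
```

```text
C [ 370.8 -300.3   95.9] [0.  0.4] [0.7 0.4]
A [ 566.3 -268.3   84. ] [-0.3  0. ] [-0.3  0.3]
end [ 464.5 -356.9  128.3] [-0.4 -0.3] [-0.7  0.2]
blk+y-x? [ 464.3 -374.4  211.7] [0.9 1.2] [ 2.3 -0.3]
blk [ 496.4 -367.7  216.2] [1.3 1.1] [ 2.4 -0.7]
blk [ 465.  -373.6  172.3] [2.3 3.6] [ 6.2 -0.3]
80 203.2 204.8 [ 480.3 -384.3   80. ] 206.2
85 200.5 202.1 [ 480.5 -383.9   85. ] 202.5
90 197.8 199.4 [ 480.7 -383.6   90. ] 198.7
94 195.6 197.2 [ 480.8 -383.3   94. ] 195.7
[array([ 460.8, -396.8,  160. ]), array([ 505.7, -390.5,  160. ]), array([ 461.3, -392.5,  170. ]), array([ 503.8, -386.6,  170. ])]
rod [array([ 465.2, -358.8,  126. ]), array([ 553.4, -497.8,  126. ])]
```

Viewed: the block at (294-354, 187-232) sits centred between the fingers, with the hook end at (308,173). I descend and grip.

drive_tool(
  commands="0.01 0.015 -0.2 0 0 0 90;0 0 -0.2 0 0 0 90;0 0 -0.2 0 0 0 90;0 0 -0.15 0 0 0 90;0 0 -0.05 0 0 0 90;0 0 0 0 0 0 90;0 0 0 0 0 0 90",
)

```text
time_s: 42.93
eef_pos: [481.2, -382.9, 151.6]
ee_rot: [0.001, 0.655, 0.756, -0.0]
force: [-0.1, 0.4, 1.1]
grip_width: 0.9
grip_force: 0.0
```

drive_tool(
  commands="0 0 0 0 0 0 75;0 0 0 0 0 0 65;0 0 0 0 0 0 58;0 0 0 0 0 0 54;0 0 0 0 0 0 50;0 0 0 0 0 0 40;0 0 0 0 0 0 40;0 0 0 0 0 0 40",
)

```text
time_s: 43.6
eef_pos: [481.2, -382.8, 151.3]
ee_rot: [0.001, 0.655, 0.756, -0.0]
force: [-0.3, 0.3, 5.6]
grip_width: 0.508
grip_force: 40.2
```

drive_tool(
  commands="0 0 0.04 0 0 0 40;0 0 0.05 0 0 0 40;0 0 0.05 0 0 0 40;0 0 0.05 0 0 0 40;0 0 0.01 0 0 0 40;0 0 0 0 0 0 40;0 0 0 0 0 0 40",
)

```text
time_s: 44.18
eef_pos: [480.9, -382.6, 170.5]
ee_rot: [-0.0, 0.655, 0.756, 0.0]
force: [-0.6, 0.2, -3.4]
grip_width: 0.511
grip_force: 41.3
```

drive_tool(
  commands="-0.04 0.065 0 0 0 0 40;-0.08 0.125 0 0 0 0 40;-0.08 0.125 0 0 0 0 40;-0.08 0.125 0 0 0 0 40;-0.05 0.075 0 0 0 0 40;0 0 0 0 0 0 40",
)

```text
time_s: 44.68
eef_pos: [447.4, -329.9, 170.5]
ee_rot: [-0.001, 0.654, 0.756, 0.0]
force: [0.1, -0.7, -2.9]
grip_width: 0.511
grip_force: 41.6
```

drive_tool(
  commands="-0.08 0.125 0 0 0 0 40;-0.11 0.17 0 0 0 0 40;-0.11 0.17 0 0 0 0 40;-0.11 0.17 0 0 0 0 40;-0.08 0.125 0 0 0 0 40;-0.05 0.075 0 0 0 0 40;0 0 0 0 0 0 40;0 0 0 0 0 0 40",
)

```text
time_s: 45.35
eef_pos: [394.5, -248.3, 170.9]
ee_rot: [0.001, 0.655, 0.756, -0.0]
force: [-0.2, 0.3, -3.3]
grip_width: 0.508
grip_force: 42.0
```

drive_tool(
  commands="0 0 0.2 0 0 0 40;0 0.1 0.3 0 0 0 40;0.1 0.2 0 0 0 -0.05 40;0.12 0.3 0 0 0 -0.05 40;0.12 0.35 0 0 0 -0.053 40;0.12 0.35 0 0 0 0 40;0.12 0.35 0 0 0 0 40;0.1 0.35 0 0 0 0 40;0.06 0.25 0 0 0 0 40;0 0.1 0 0 0 0 40;0 0.05 0 0 0 0 40;0 0 0 0 0 0 40;0 0 0 0 0 0 40;0 0 0 0 0 0 40",
)

```text
time_s: 46.52
eef_pos: [468.1, -8.9, 220.7]
ee_rot: [0.0, 0.699, 0.715, -0.0]
force: [-0.1, -0.9, -2.8]
grip_width: 0.509
grip_force: 42.2
```

```bash
python3 - <<'E'
from h import *
s=sense();p=capture('wrist');t=capture('top')
print(s['eef_pos'],s['ee_rot'],s['force'])
for nm,pp,ss in [('w',p,s),('t',t,None)]:
    h=cv2.cvtColor(pp['pixels'],cv2.COLOR_BGR2HSV);m=cv2.inRange(h,(105,150,60),(130,255,255))
    c=max(cv2.findContours(m,0,1)[0],key=cv2.contourArea)
    P=cv2.approxPolyDP(c,5,True)[:,0]
    z=s['eef_pos'][2]-106.3+49
    print(nm,P.tolist(),[at_z(pp,u,z,ss)[:2].round().tolist() for u in P])
E
```

```text
[468.10580179  -8.91926631 220.68238459] [ 1.57942061e-04  6.99462769e-01  7.14669017e-01 -7.79599455e-05] [-0.06093556 -0.86469317 -2.83401572]
w [[486, 70], [157, 71], [190, 280], [204, 280], [209, 288], [227, 285], [267, 238], [281, 241], [292, 214], [300, 217], [301, 234], [341, 234], [341, 217], [350, 214], [359, 240], [374, 238], [414, 285], [431, 289], [438, 280], [453, 281]] [[564.0, 93.0], [368.0, 88.0], [372.0, -54.0], [382.0, -54.0], [385.0, -60.0], [399.0, -57.0], [430.0, -19.0], [440.0, -21.0], [447.0, -1.0], [453.0, -3.0], [454.0, -15.0], [482.0, -15.0], [481.0, -2.0], [487.0, 0.0], [495.0, -19.0], [505.0, -17.0], [538.0, -55.0], [551.0, -58.0], [555.0, -50.0], [567.0, -51.0]]
t [[373, 237], [363, 268], [372, 268]] [[462.0, -101.0], [372.0, -77.0], [374.0, -102.0]]
```

The cover sits centred at (468.4,-8.5) with yaw 1.4°, matching the slab. I lower it.

drive_tool(
  commands="0 0 -0.15 0 0 0 40;0 0 -0.25 0 0 0 40;0 0 -0.25 0 0 0 40;0 0 -0.15 0 0 0 40;0 0 -0.1 0 0 0 40;0 0 -0.05 0 0 0 40;0 0 0 0 0 0 40;0 0 0 0 0 0 40",
)

```text
time_s: 47.28
eef_pos: [468.3, -8.1, 126.1]
ee_rot: [0.0, 0.699, 0.715, 0.0]
force: [0.7, -0.6, -1.8]
grip_width: 0.508
grip_force: 42.2
```

drive_tool(
  commands="0 0 -0.015 0 0 0 40;0 0 -0.015 0 0 0 40;0 0 0 0 0 0 40",
)

```text
time_s: 47.53
eef_pos: [468.1, -7.7, 122.8]
ee_rot: [0.0, 0.699, 0.715, 0.0]
force: [-0.1, -0.1, -2.9]
grip_width: 0.507
grip_force: 42.3
```

drive_tool(
  commands="0 0 -0.01 0 0 0 40;0 0 -0.005 0 0 0 40;0 0 0 0 0 0 40",
)

```text
time_s: 47.78
eef_pos: [468.4, -7.6, 121.9]
ee_rot: [0.001, 0.699, 0.715, 0.0]
force: [1.1, 3.3, 4.4]
grip_width: 0.512
grip_force: 43.1
```

drive_tool(
  commands="0 0 -0.01 0 0 0 40;0 0 0 0 0 0 40",
)

```text
time_s: 47.95
eef_pos: [468.8, -7.6, 121.4]
ee_rot: [0.001, 0.699, 0.715, 0.001]
force: [2.1, 3.5, 10.4]
grip_width: 0.503
grip_force: 43.9
```

Contact on the slab. I release slowly and retreat.

drive_tool(
  commands="0 0 0.005 0 0 0 52;0 0 0 0 0 0 54;0 0 0 0 0 0 60;0 0 0 0 0 0 75;0 0 0 0 0 0 85;0 0 0 0 0 0 90;0 0 0.1 0 0 0 90;0 0 0.25 0 0 0 90;0 0 0.4 0 0 0 90;0 0 0.4 0 0 0 90;0 0 0.4 0 0 0 90;-0.1 0.1 0.4 0 0 0 90;-0.2 0.3 0.2 0 0 0 90;-0.2 0.4 0 0 0 0 90;0 0.4 0 0 0 0 90;0 0.4 0 0 0 0 90;0 0.4 0 0 0 0 90;0 0 0 0 0 0 90;0 0 0 0 0 0 90;0 0 0 0 0 0 90",
)

```text
time_s: 49.62
eef_pos: [419.5, 189.1, 334.8]
ee_rot: [0.0, 0.699, 0.715, -0.0]
force: [0.3, -0.8, 0.1]
grip_width: 0.899
grip_force: 0.0
```

```bash
python3 - <<'E'
from h import *
t=capture('top');q=capture('scene');s=sense();p=capture('wrist');print(s['eef_pos'],s['force'])
a=np.radians(1.3);c=np.array([468,-8.9]);Rm=np.array([[np.cos(a),-np.sin(a)],[np.sin(a),np.cos(a)]])
for nm,pp,ss in [('t',t,None),('s',q,None),('w',p,s)]:
    h=cv2.cvtColor(pp['pixels'],cv2.COLOR_BGR2HSV);m=cv2.inRange(h,(105,150,60),(130,255,255))
    C=max(cv2.findContours(m,0,1)[0],key=cv2.contourArea)
    hull=cv2.approxPolyDP(cv2.convexHull(C),3,True)[:,0]
    print(nm,hull.tolist())
    for z in (15,64): print('  pred',z,[proj(pp,[*(c+Rm@k),z],ss).round().tolist() for k in np.array([(100,100),(100,-100),(-100,-100),(-100,100)])])
E
```

```text
[419.75629266 188.36059442 334.89795538] [ 0.7167652  -0.64220872  0.1706352 ]
t [[311, 206], [370, 210], [368, 269], [307, 266]]
  pred 15 [[310.0, 207.0], [371.0, 210.0], [369.0, 272.0], [306.0, 268.0]]
  pred 64 [[309.0, 204.0], [373.0, 207.0], [371.0, 271.0], [306.0, 268.0]]
s [[324, 204], [361, 240], [360, 251], [299, 278], [268, 238], [266, 224]]
  pred 15 [[324.0, 215.0], [362.0, 253.0], [300.0, 280.0], [266.0, 236.0]]
  pred 64 [[324.0, 202.0], [363.0, 240.0], [299.0, 266.0], [265.0, 223.0]]
w [[413, 234], [406, 319], [393, 340], [289, 332], [285, 237], [289, 225], [404, 224]]
  pred 15 [[405.0, 223.0], [397.0, 322.0], [291.0, 322.0], [288.0, 223.0]]
  pred 64 [[415.0, 235.0], [404.0, 341.0], [289.0, 342.0], [284.0, 235.0]]
```

The outline agrees with a cover lying flat and square at slab height in all three views.

```bash
python3 -c "
from h import *
p=capture('top')
for o in ['star_cutter_mid','ring_cutter_mid','biscuit_a_mid']: print([(d['position'],round(d['confidence'],2)) for d in boxes_of(p,o)])
print(finish_job())"
```

```text
[([263.4, 166.8], 0.5)]
[([277.8, 163.5], 0.64), ([335.9, 273.6], 0.51)]
[([225.3, 176.4], 0.51)]
the job is handed in; nothing more can be done
None
```

The job is handed in at about 50 s of the 210 s: both cutters are in the box, all four biscuits lie within about 3 mm of their marks, and the cover sits flat and square over them. One pinch, on the first biscuit, briefly read 14.6 N, above the 8 N you asked for. It was eased to 5.6 N at once and should have stayed just under the 30 N summed limit.

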